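Reload the desk label printer

ROBOT

A 6-joint arm with a two-finger parallel gripper is mounted at the origin on a cart in front of the work surface, level with it; the furniture and walls round the work are solid. World frame = base frame: x ahead of the robot, y to its left, z up, the work surface at z = 0. Lengths are in m, angles in rad, forces in N, time in s.
With the tool pointing down it reaches from about 0.375 to 0.9 m from the base axis. Payload 3.1 kg.
Tool frame: the origin (TCP) lies at the very end of the fingers, on their centre line; the grasp point (between the pads) lies 19 mm behind it; z points along the fingers, y is the line along which they close (so a half turn about z gives the same grasp; the last joint's range is limited). The gripper opens to 87 mm and grips with 3 to 60 N. Pads are 19 mm wide; open, the fingers measure 117 mm over their backs; the gripper's body (75 mm by 190 mm) begins 51 mm behind the grasp point.
Start: joints at [-1.357, 0.527, 1.433, -0, 1.181, -0.178], TCP at [0.239, -0.578, 0.223] pointing down, gripper open.
Joint ranges: [-3.08, 3.08], [-0.75, 2.2], [0.22, 2.44], [-1.43, 4.57], [0, 2.65], [-2.85, 2.85]. Speed limits (rad/s): [2.79, 2.79, 3.14, 3.14, 3.14, 3.14].

INTERFACE

Orientations are given as a unit quaternion [x, y, z, w].
In Python, from rig import status, viewer, robot gives the robot as it stands.
- The arm moves only by the tool arm_command, never from a script. Its arguments are lists of equal length, an entry for each row: "delta_rot": the turn, a rotation vector about the tool's x, y, z in degrees, a list of three; "delta_pos": the shift along the tool's x, y, z in m, a list of three; "gripper": the closure, from -1 (fully open) to 1 (shut). In form: {"delta_rot": [[rx, ry, rz], ...], "delta_pos": [[dx, dy, dz], ...], "gripper": [gripper, ...]}. A call has 1 to 12 rows; each row is the pose to reach, as a shift and turn from the pose commanded when the call began, along the tool's axes at that moment; what a row does not reach only later rows make up. A row lasts 1/12 s, in which the tool goes at most 41.7 mm and 7.16 degrees, less where a joint would pass 70% of its speed; a pose out of reach is approached as far as the arm can. A call with a gripper value outside its range is refused whole. The fingers move at their own pace and stop on an object; "grip_force" is the grip in N (left out, the last holds). Time passes only in rows, so rows that repeat a pose let the fingers close. It gives the time, the measured TCP pose, the force, the opening and the grip force at its end, in the units of the state.
- status.get_obs(): the state, without advancing time (a new reading comes with each control period).
- viewer.camera(name): name is "side" or "top"; returns a dict with "pixels" (480x640x3 uint8, blue, green, red), "fx", "fy", "cx", "cy" (pixels), "pose" (4x4, takes a point from camera to world coordinates). Camera axes: x right, y down, z forward; pixel columns grow to the right and rows downward; lengths in m; the calibration is good to about 2 mm. A picture is of the moment at which its call begins. There is no depth.
- robot.hand_in(): hands the job in; it is judged then, once.
The state is a dict: "time": time; "q": joint angles; "joint_velocities": joint speeds; "joint_torque": joint torques, N m; "position": TCP position; "tool_rot": TCP orientation; "ft_force": force on the tool from outside, world axes, zero at the start; "moment": the same for the moment, N m; "grip_width": finger opening in m; "grip_force": force on a finger pad.
Only numpy, scipy, OpenCV 4.12 (cv2) and the standard library are available. Lean on these libraries where they do the work, as an engineer would, in place of code of your own. Each camera call takes 0.05 s, during which the arm holds its last target. There are 200 camera calls.

TASK

Reload the label printer: take the coin key from its stand and with it (not with the fingers) turn the slotted stud a quarter turn counter-clockwise to free the cover, swing the cover fully open, and set every white label cartridge lying on the desk upright and flat in the printer's pockets, one to a pocket. Then shut the cover, lock it by turning the stud all the way back with the key, and only after that pull the feed lever to its stop and let it spring back. Finish with the coin key standing in its stand again, and leave the other things on the desk where they are.

Things in the scene. Friction and masses are not known exactly. Their poses are not given: they have to be found in the camera images.
- printer: Grey label printer, fixed to the desk, 270 mm wide (y), 165 mm deep. Origin on the desk under the middle of its cartridge bay; z up, x from its front to its back, y to its left. Three pockets in the bay, rim 18 mm above the desk. In front of the bay a ledge with the stud; right of the bay (y -83 to -153, x -114 to +52 mm) the print head, 46 mm high, with the feed lever on top.
- pocket_mid (a point): Centre of the floor of the middle pocket, 8 mm above the desk; axes as the printer's. The other two pockets are centred 54 mm to either side (y). Each is 88 mm long (x) and 42 mm wide (y); between them are ridges 12 mm wide and 8 mm high.
- cover (a joint): Hinge of the grey domed cover over the bay: 0 shut, 1.9 rad fully open (a stop). Its axis runs along the printer's x at y = +115 mm, 20 mm above the desk: the cover's right edge rises and swings over to the left. The hinge is stiff (0.25 N m, about 2.5 N at the handle) and the cover stays where it is left. Shut, its top is 62 mm above the desk. The stud's wing blocks it until turned away.
- cover_handle (a point): Middle of the cover's steel bar handle: a round bar 10 mm thick, 70 mm long, along the printer's x, its middle 40 mm above the cover's top face. Shut, it is at x = 0, y = -75 mm of the printer, 102 mm above the desk; it moves with the cover on an arc of radius 207 mm about the hinge.
- stud (a joint): Turn of the slotted steel stud on the front ledge: 0 locked (slot along the printer's x, wing over the cover's latch tab), 1.57 rad freed (slot along the printer's y; the wing clears the tab from about 1.1 rad). Grows counter-clockwise seen from above; stops at 0 and 1.57; friction 0.08 N m; stays where it is left.
- stud_slot (a point): Centre of the floor of the stud's slot, on its upright turning axis, 36 mm above the desk, at x = -86, y = -45 mm of the printer. The slot runs along this point's x axis, which turns with the stud; it is 8 mm wide, 8 mm deep, 38 mm long, open at the top and both ends. The head is 40 mm across.
- lever (a joint): Swing of the feed lever: 0 at rest, 1.0 rad at its stop. Its pivot is upright, at x = +20, y = -102 mm of the printer; at rest the lever points to the printer's right (-y); it swings clockwise seen from above, its end coming towards the printer's front (-x). A spring (0.04 N m at rest, 0.16 N m at the stop) brings it back when let go.
- lever_pin (a point): Centre of the top of the feed lever's upright end pin: 12 mm thick, 60 mm from the pivot, top 87 mm above the desk; it stands 30 mm free above the flat lever arm, whose top is 57 mm above the desk.
- stand: Wooden stand of the coin key, fixed, 76 x 52 x 28 mm; origin on the desk under its middle. Its slot runs along its x axis through the middle: 40 mm long, 9 mm wide, 24 mm deep.
- coin_key: Coin key, loose, standing blade down in the stand, 80 mm tall, 90 g. Origin at the middle of the blade's lower end (8 mm above the desk in the stand); z up the key, x along the blade's width. Steel blade 34 mm wide (x), 4 thick, 20 long; then a grey flange 52 x 28 mm from 20 to 26 mm, which rests on the stand; then a flat handle 50 mm wide (x), 14 mm thick (y) up to 80 mm.
- cartridge_1: White label cartridge (two or all three are there in a run, in any places), a loose block 76 mm long (x), 34 mm wide (y) and 40 mm tall, about 120 g, lying upright on the desk; origin in the middle of its underside, z up. Either end may point forwards in a pocket.
- cartridge_2: White label cartridge (two or all three are there in a run, in any places), a loose block 76 mm long (x), 34 mm wide (y) and 40 mm tall, about 120 g, lying upright on the desk; origin in the middle of its underside, z up. Either end may point forwards in a pocket.
- cartridge_3: White label cartridge (two or all three are there in a run, in any places), a loose block 76 mm long (x), 34 mm wide (y) and 40 mm tall, about 120 g, lying upright on the desk; origin in the middle of its underside, z up. Either end may point forwards in a pocket.
- glass: Bystander: double-walled glass of coffee, 78 mm across, 88 mm tall; origin under its middle.
- the_stapler: Bystander: black stapler, 36 x 128 x 43 mm; origin under its middle.
- sticky_pad: Bystander: pad of sticky notes, 66 x 66 x 13 mm; origin under its middle.
- tape: Bystander: black tape dispenser, 38 x 141 x 54 mm; origin under its middle.
- marker: Bystander: black marker pen, 17 x 132 x 17 mm; origin under its middle.
There are look-alikes about, which are no part of the job. Leave any yellow look-alike of the cartridge_1 alone.

How it is judged:
By the outcome, as a careful person would: the job done as asked, in the order asked, and still so for the second after the job is handed in, with the robot touching nothing.
Of cartridge_1, cartridge_2, cartridge_3 only 2 to 3 are there at a start; the rules pass over those that are not, and their reading is None.
At some moment in a run one of cartridge_1, cartridge_2, cartridge_3 may be knocked a few centimetres aside while the robot is not near it.
It also fails if it takes over 210 s, if anything falls off the work surface, if the arm or the gripper's body presses on something with over 40 N, if the wrist force passes 120 N, or if a joint passes its speed limit or range.

## Working session

There is one attempt and no reset: what is moved stays moved. The work goes in short steps, Python scripts to look and compute and a tool call to move; the robot and the scene stay as the last step left them, time stands still between calls to the robot, and variables do not carry over. Pictures are saved under pics/ and viewed, at most 14 in all, crops included, and the job is handed in when it is done.

Besides the shell and the picture viewer there is one more tool, called as a command line: name --argument value ..., lists and objects as JSON in quotes. arm_command: Moves the arm, as the interface text tells. Its arguments: {"type":"object","properties":{"delta_rot":{"type":"array","items":{"type":"array","items":{"type":"number"}}},"delta_pos":{"type":"array","items":{"type":"array","items":{"type":"number"}}},"gripper":{"type":"array","items":{"type":"number"}},"grip_force":{"type":"number"}},"required":["delta_rot","delta_pos","gripper"]}

```bash
ls; mkdir -p pics
python3 - <<'E'
from rig import status,viewer,robot
import cv2,numpy as np
for n in("top","side"):
    c=viewer.camera(n);cv2.imwrite(f"pics/{n}0.png",c["pixels"]);print(n,c["fx"],c["fy"],c["cx"],c["cy"]);print(np.round(c["pose"],4).tolist())
print(status.get_obs())
E
```

```text
pics
top 452.1590695724109 452.1590695724109 317.7683302879826 247.26911840942583
[[-0.0025, -0.9987, 0.0514, 0.5026], [-1.0, 0.002, -0.0095, 0.0078], [0.0094, -0.0514, -0.9986, 1.1935], [0.0, 0.0, 0.0, 1.0]]
side 469.033567425223 469.033567425223 318.6788026976535 242.12805181371044
[[0.9994, 0.0261, -0.0245, 0.5909], [0.0328, -0.3918, 0.9195, -1.0033], [0.0144, -0.9197, -0.3924, 0.5136], [0.0, 0.0, 0.0, 1.0]]
{'time': 0.1, 'q': array([-1.35752209e+00,  5.28353873e-01,  1.43377651e+00,  5.76534570e-06,
        1.18139907e+00, -1.78512870e-01]), 'joint_velocities': array([-0.00143861, -0.00291913, -0.00215869,  0.00031961, -0.00059053,
       -0.00197614]), 'joint_torque': array([ 2.07163116e-04, -4.40985775e+01, -1.77150965e+01,  6.34917570e-02,
        5.33690164e-02, -4.99962380e-05]), 'position': array([ 0.23853   , -0.57697912,  0.22168062]), 'tool_rot': array([ 9.80873891e-01,  1.94641910e-01, -1.41651501e-05, -9.68297177e-04]), 'ft_force': array([ 0.21345566, -0.27569375, -0.35764789]), 'moment': array([ 0.00796465, -0.0159934 , -0.04213391]), 'grip_force': 0.0, 'grip_width': 0.08708121479904263}
```

View pics/top0.png

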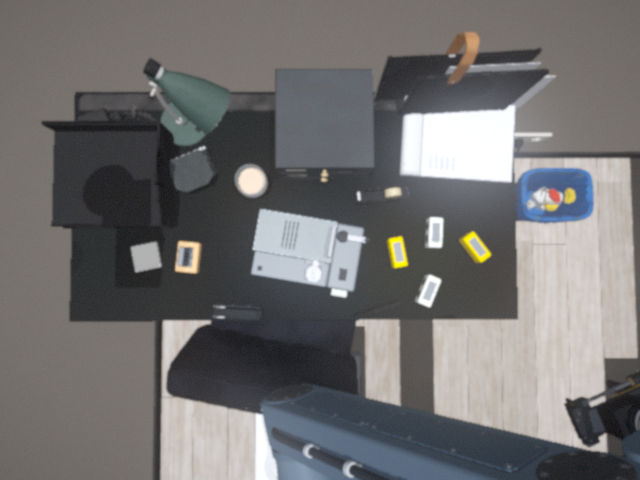

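View pics/side0.png

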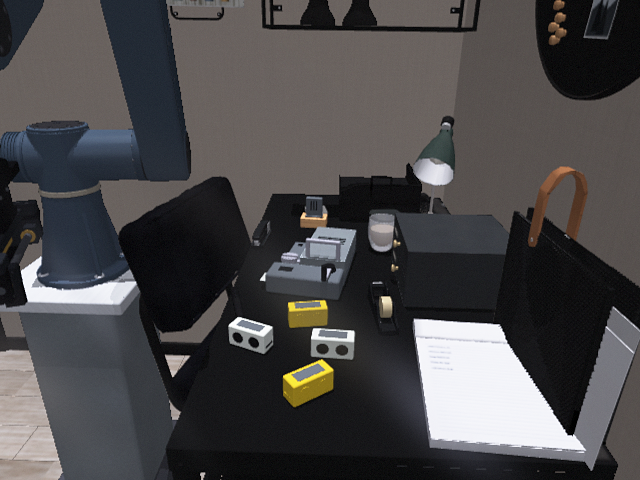

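```bash
cat > h.py <<'E'
from rig import status,viewer,robot
import cv2,numpy as np
from scipy.spatial.transform import Rotation as R
def ray(c,u,v):
    P=np.array(c["pose"]);d=P[:3,:3]@np.array([(u-c["cx"])/c["fx"],(v-c["cy"])/c["fy"],1.]);return P[:3,3],d
def onz(c,u,v,z):
    o,d=ray(c,u,v);return o+d*(z-o[2])/d[2]
def proj(c,p):
    P=np.array(c["pose"]);q=P[:3,:3].T@(np.array(p,float)-P[:3,3]);return np.array([c["fx"]*q[0]/q[2]+c["cx"],c["fy"]*q[1]/q[2]+c["cy"]])
def tri(c1,p1,c2,p2):
    o1,d1=ray(c1,*p1);o2,d2=ray(c2,*p2)
    d1/=np.linalg.norm(d1);d2/=np.linalg.norm(d2)
    s=np.linalg.lstsq(np.c_[d1,-d2],o2-o1,rcond=None)[0];a=o1+d1*s[0];b=o2+d2*s[1];return (a+b)/2,np.linalg.norm(a-b)
def crop(c,x0,y0,w,h,k,name):
    cv2.imwrite(name,cv2.resize(c["pixels"][y0:y0+h,x0:x0+w],None,fx=k,fy=k,interpolation=cv2.INTER_CUBIC))
def cam(n): 
    c=viewer.camera(n);c["pixels"]=np.array(c["pixels"]);return c
def white(c):
    hsv=cv2.cvtColor(c["pixels"],cv2.COLOR_BGR2HSV);return ((hsv[...,1]<40)&(hsv[...,2]>190)).astype(np.uint8)
def rel(p,yaw=None):
    """delta in tool axes from the current pose to world point p; yaw change in deg so that closing line (tool y) lies at yaw (deg, mod 180)"""
    o=status.get_obs();r=R.from_quat(o["tool_rot"]);M=r.as_matrix()
    d=M.T@(np.array(p)-o["position"]);ty=np.degrees(np.arctan2(M[1,1],M[0,1]));out=[np.round(d,4).tolist()]
    if yaw is not None:
        a=(yaw-ty+90)%180-90; out.append(("rz",round(-a,2),"q6",round(float(np.degrees(o["q"][5])),1)))
    return out
E
python3 - <<'E'
from h import *
c=cam("top");s=cam("side")
crop(c,130,190,330,130,2.4,"pics/top1.png")
crop(s,200,180,240,230,2.6,"pics/side1.png")
E
```

```text
(no output)
```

View pics/top1.png

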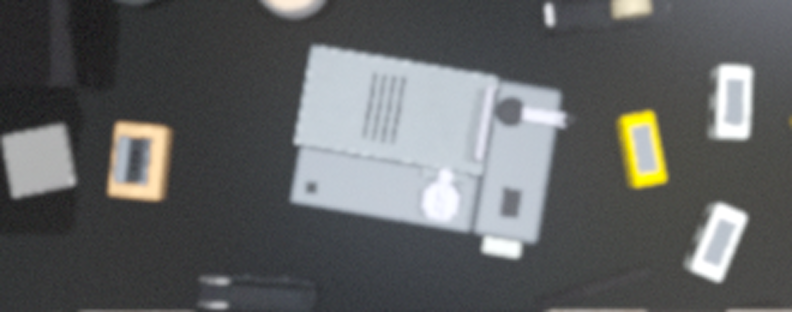

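View pics/side1.png

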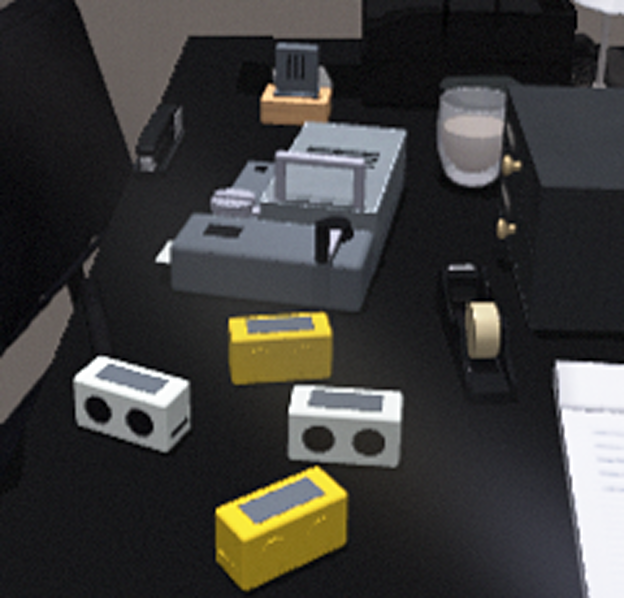

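```bash
cat > m.py <<'E'
from h import *
def rect(c,mask,z,lo,hi,box=None):
    n,l,st,ce=cv2.connectedComponentsWithStats(mask.astype(np.uint8)); r=[]
    for i in range(1,n):
        if lo<st[i,4]<hi:
            if box and not(box[0]<ce[i][0]<box[2] and box[1]<ce[i][1]<box[3]): continue
            ys,xs=np.where(l==i);pts=np.array([onz(c,u,v,z)[:2] for u,v in zip(xs,ys)],np.float32)
            (cx,cy),(w,h),a=cv2.minAreaRect(pts*1000)
            if w<h: a,w,h=a+90,h,w
            r.append([np.round(ce[i],1).tolist(),int(st[i,4]),np.round(pts.mean(0),4).tolist(),"rect",round(cx),round(cy),round(w),round(h),"longyaw",round((a+90)%180-90,1)])
    return r
E
python3 - <<'E'
from m import *
c=cam("top");s=cam("side")
loc=np.array([[52,-83],[52,-153],[-114,-153],[-114,-83]])/1000
cr=np.array([[497,80],[562,91],[538,243],[474,232]])/2.4+[130,190]
W=np.array([onz(c,u,v,.046)[:2] for u,v in cr])
A=loc-loc.mean(0);B=W-W.mean(0)
yaw=np.arctan2((A[:,0]*B[:,1]-A[:,1]*B[:,0]).sum(),(A*B).sum())
Rm=np.array([[np.cos(yaw),-np.sin(yaw)],[np.sin(yaw),np.cos(yaw)]]);t=W.mean(0)-Rm@loc.mean(0)
print("printer",t,np.degrees(yaw),"res",np.round((W-(loc@Rm.T+t))*1000,1).tolist())
st=Rm@[-.086,-.045]+t;print("stud pred",st,proj(c,[*st,.044]),proj(s,[*st,.044]))
hc=Rm@[0,-.075]+t;print("handle",hc,proj(c,[*hc,.102]),proj(s,[*hc,.102]))
lp=Rm@[.02,-.162]+t;print("pin",lp,proj(c,[*lp,.087]),proj(s,[*lp,.087]))
hsv=cv2.cvtColor(c["pixels"],cv2.COLOR_BGR2HSV).astype(int);H,S,V=hsv[...,0],hsv[...,1],hsv[...,2]
print("stand",rect(c,(S>60)&(H<25)&(V>120)|0,.028,100,2000,(160,230,220,290)))
for u,v in((187,257),(183,258),(190,250),(434,233),(428,291),(314,273)):print((u,v),hsv[v,u].tolist())
for r in rect(c,(S<40)&(V>200),.04,30,900,(290,200,470,320)):print("white",r)
for r in rect(c,(V>110)&(V<200)&(S<70),.04,30,900,(400,210,470,320)):print("label",r)
hs=cv2.cvtColor(s["pixels"],cv2.COLOR_BGR2HSV).astype(int)
cv2.imwrite("pics/c3.png",np.vstack([cv2.resize(c["pixels"][235:280,165:225],None,fx=8,fy=8,interpolation=0)]+[cv2.resize(s["pixels"][190:235,290:350],None,fx=4.9999,fy=4.9999,interpolation=0)[:,:].copy().repeat(1,0)[:225,:300].copy() if 0 else cv2.resize(s["pixels"][190:220,290:350],None,fx=8,fy=8,interpolation=0)]))
E
```

```text
printer [0.58578433 0.03738691] -9.218629717570522 res [[-1.2, 0.4], [-1.8, 0.4], [1.2, 0.4], [1.8, -1.2]]
stud pred [0.49368599 0.0067455 ] [313.9415446  274.04938457] [288.89845211 256.24555331]
handle [ 0.57376917 -0.03664441] [331.82729896 241.03646688] [322.52943382 241.825449  ]
pin [ 0.57957327 -0.12572478] [367.83820142 239.00694472] [324.11119436 265.30987414]
stand [[[189.8, 256.9], 453, [0.5385000109672546, 0.32589998841285706], 'rect', 539, 332, 83, 62, 'longyaw', -5.5]]
(187, 257) [111, 31, 83]
(183, 258) [108, 32, 134]
(190, 250) [109, 32, 126]
(434, 233) [109, 20, 204]
(428, 291) [104, 21, 205]
(314, 273) [113, 12, 255]
white [[435.3, 231.9], 409, [0.6008999943733215, -0.30480000376701355], 'rect', 601, -305, 77, 35, 'longyaw', -3.5]
white [[398.0, 251.6], 118, [0.5504000186920166, -0.20839999616146088], 'rect', 551, -209, 45, 17, 'longyaw', 8.8]
white [[429.0, 290.5], 418, [0.45100000500679016, -0.28630000352859497], 'rect', 451, -286, 77, 36, 'longyaw', -23.2]
white [[338.8, 292.2], 102, [0.4474000036716461, -0.056299999356269836], 'rect', 447, -56, 38, 17, 'longyaw', 80.4]
label [[433.0, 232.4], 165, [0.599399983882904, -0.298799991607666], 'rect', 601, -302, 84, 48, 'longyaw', -3.7]
label [[426.9, 289.9], 147, [0.45249998569488525, -0.28110000491142273], 'rect', 452, -284, 83, 47, 'longyaw', -23.2]
```

View pics/c3.png

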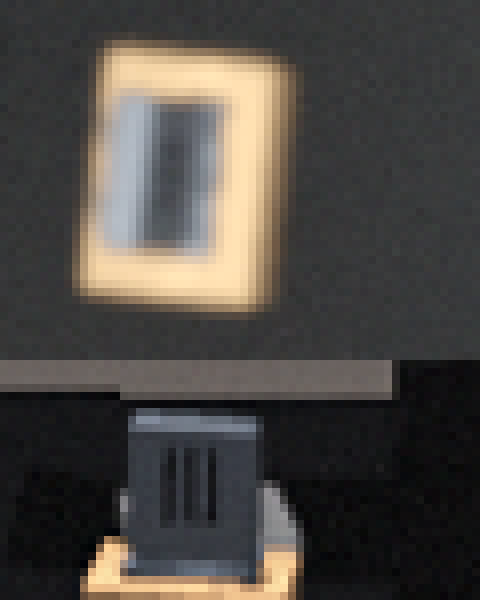

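Run:
```python
from m import *
c=cam("top");s=cam("side")
hsv=cv2.cvtColor(c["pixels"],cv2.COLOR_BGR2HSV).astype(int);H,S,V=hsv[...,0],hsv[...,1],hsv[...,2]
m=(H>95)&(S>15)&(V>135);m[:, 184:]=0
print(rect(c,m,.088,20,400,(165,240,200,275)))
hs=cv2.cvtColor(s["pixels"],cv2.COLOR_BGR2HSV).astype(int)
print(hs[194:203,310:322,2].tolist())
t=np.array([180.4,256.]);p,e=tri(c,t,s,[313.9,197.4]);print("tri",p,e,onz(c,*t,.088))
print(onz(s,313.9,197.4,.088))
# stand top outline corners (crop coords/8)
k=np.array([[103,45],[285,66],[253,308],[78,292]])/8+[164.5,234.5]
W=np.array([onz(c,u,v,.028)[:2] for u,v in k]);print(W,W.mean(0))
print(rel([p[0],p[1],.14],-96.5), rel([W[:,0].mean(),W[:,1].mean(),.14]))
```

```text
[[[181.2, 256.2], 65, [0.5382999777793884, 0.3305000066757202], 'rect', 539, 330, 40, 9, 'longyaw', -5.6]]
[[82, 88, 87, 85, 83, 87, 87, 85, 88, 84, 87, 86], [11, 13, 7, 12, 8, 13, 13, 9, 16, 14, 13, 11], [73, 66, 67, 64, 68, 49, 43, 46, 45, 31, 27, 28], [139, 135, 138, 136, 135, 122, 118, 116, 120, 105, 103, 93], [127, 130, 134, 132, 135, 138, 141, 145, 144, 145, 146, 134], [61, 66, 65, 71, 68, 73, 78, 79, 86, 88, 96, 94], [63, 61, 68, 58, 62, 66, 58, 67, 66, 65, 68, 66], [55, 35, 65, 38, 47, 65, 35, 62, 69, 69, 71, 67], [55, 27, 68, 31, 50, 66, 24, 62, 69, 67, 70, 67]]
tri [0.5389015  0.33242991 0.08785074] 0.00017135083016770099 [0.53881103 0.33238021 0.088     ]
[0.53900466 0.33197928 0.088     ]
[[0.58169814 0.35830242]
 [0.57481159 0.29977024]
 [0.49702937 0.30917151]
 [0.50229745 0.36523554]] [0.53895914 0.33311993]
[[0.6249, -0.7264, 0.0827], ('rz', np.float64(28.95), 'q6', -10.2)] [[0.6252, -0.727, 0.0827]]
```

arm_command --delta_rot '[[0,0,0],[0,0,0],[0,0,5],[0,0,10],[0,0,15],[0,0,20],[0,0,25],[0,0,29],[0,0,29],[0,0,29],[0,0,29],[0,0,29]]' --delta_pos '[[0.04,-0.02,-0.02],[0.47,-0.323,-0.03],[0.47,-0.323,-0.03],[0.47,-0.323,-0.03],[0.47,-0.323,-0.03],[0.47,-0.323,-0.03],[0.47,-0.323,-0.03],[0.47,-0.323,-0.03],[0.47,-0.323,-0.03],[0.47,-0.323,-0.03],[0.47,-0.323,-0.03],[0.47,-0.323,-0.03]]' --gripper '[-1,-1,-1,-1,-1,-1,-1,-1,-1,-1,-1,-1]'

```text
time: 1.4
position: [0.5106, -0.1605, 0.2511]
tool_rot: [0.998, -0.057, 0.0, 0.0]
ft_force: [1.1, -0.3, 0.0]
grip_width: 0.087
grip_force: 0.0
```

Run:
```python
from h import *
print(rel([.539,.332,.15],-96.5))
```

```text
[[-0.028, -0.4926, 0.1009], ('rz', np.float64(-0.06), 'q6', 67.1)]
```

arm_command --delta_rot '[[0,0,0],[0,0,0],[0,0,0],[0,0,0],[0,0,0],[0,0,0],[0,0,0],[0,0,0],[0,0,0],[0,0,0],[0,0,0],[0,0,0]]' --delta_pos '[[-0.028,-0.493,0.06],[-0.028,-0.493,0.06],[-0.028,-0.493,0.06],[-0.028,-0.493,0.06],[-0.028,-0.493,0.06],[-0.028,-0.493,0.06],[-0.028,-0.493,0.06],[-0.028,-0.493,0.06],[-0.028,-0.493,0.06],[-0.028,-0.493,0.06],[-0.028,-0.493,0.06],[-0.028,-0.493,0.06]]' --gripper '[-1,-1,-1,-1,-1,-1,-1,-1,-1,-1,-1,-1]'

```text
time: 2.4
position: [0.5379, 0.3331, 0.1906]
tool_rot: [0.998, -0.057, 0.0, -0.0]
ft_force: [0.2, -0.6, 0.1]
grip_width: 0.0872
grip_force: 0.0
```

arm_command --delta_rot '[[0,0,0],[0,0,0],[0,0,0]]' --delta_pos '[[0,0,0],[0,0,0],[0,0,0]]' --gripper '[-1,-1,-1]'

```text
time: 2.65
position: [0.5377, 0.3303, 0.1905]
tool_rot: [0.998, -0.057, -0.0, 0.001]
ft_force: [0.4, 0.3, 0.4]
grip_width: 0.087
grip_force: 0.0
```

Run:
```python
from h import *
print(rel([.539,.332,.047],-96.5))
```

```text
[[0.0011, -0.002, 0.1435], ('rz', np.float64(-0.0), 'q6', 118.0)]
```

arm_command --delta_rot '[[0,0,0],[0,0,0],[0,0,0],[0,0,0],[0,0,0],[0,0,0],[0,0,0],[0,0,0],[0,0,0],[0,0,0],[0,0,0],[0,0,0]]' --delta_pos '[[0.001,-0.002,0.03],[0.001,-0.002,0.06],[0.001,-0.002,0.09],[0.001,-0.002,0.115],[0.001,-0.002,0.13],[0.001,-0.002,0.14],[0.001,-0.002,0.1435],[0.001,-0.002,0.1435],[0.001,-0.002,0.1435],[0.001,-0.002,0.1435],[0.001,-0.002,0.1435],[0.001,-0.002,0.1435]]' --gripper '[-1,-1,-1,-1,-1,-1,-1,-1,0.5,1,1,1]' --grip_force 30

```text
time: 3.65
position: [0.54, 0.3327, 0.0484]
tool_rot: [0.998, -0.057, 0.001, -0.0]
ft_force: [-0.5, 1.1, 0.6]
grip_width: 0.0682
grip_force: 0.0
```

arm_command --delta_rot '[[0,0,0],[0,0,0],[0,0,0],[0,0,0],[0,0,0],[0,0,0],[0,0,0],[0,0,0]]' --delta_pos '[[0,0,0],[0,0,0],[0,0,0],[0,0,0],[0,0,0],[0,0,0],[0,0,0],[0,0,0]]' --gripper '[1,1,1,1,1,1,1,1]'

```text
time: 4.32
position: [0.5394, 0.3324, 0.0472]
tool_rot: [0.998, -0.057, -0.0, 0.0]
ft_force: [-0.8, 0.5, -0.4]
grip_width: 0.0152
grip_force: 0.0
```

Run:
```python
from h import *
print(status.get_obs()); print(rel([.539,.332,.047],-96.5))
s=cam("side");c=cam("top")
a=cv2.resize(s["pixels"][170:240,270:360],None,fx=6,fy=6);b=cv2.resize(c["pixels"][225:285,150:240],None,fx=6,fy=6);cv2.imwrite("pics/k1.png",np.vstack([a,b])[:600] if 0 else cv2.resize(np.vstack([a,b]),None,fx=.75,fy=.75))
```

```text
{'time': 4.3167, 'q': array([3.76250532e-01, 7.65017975e-01, 1.53345038e+00, 1.93094614e-05,
       8.43281215e-01, 2.06134302e+00]), 'joint_velocities': array([ 6.03865818e-05,  5.95180299e-04, -2.39487700e-05,  4.87097854e-04,
        1.12520489e-03,  1.27090968e-04]), 'joint_torque': array([ 6.48244430e-03, -4.83204818e+01, -1.21308857e+01, -2.63386704e-03,
       -8.36198707e-02,  7.13769055e-05]), 'position': array([0.53935133, 0.33243569, 0.04716958]), 'tool_rot': array([ 9.98367123e-01, -5.71233872e-02, -7.42317339e-05,  2.64056154e-05]), 'ft_force': array([-0.78442814,  0.45694033, -0.39238064]), 'moment': array([0.03223263, 0.00413981, 0.03030122]), 'grip_force': 2.9790055788847525e-06, 'grip_width': 0.01515710062687277}
[[-0.0003, 0.0005, 0.0002], ('rz', np.float64(-0.05), 'q6', 118.1)]
```

View pics/k1.png

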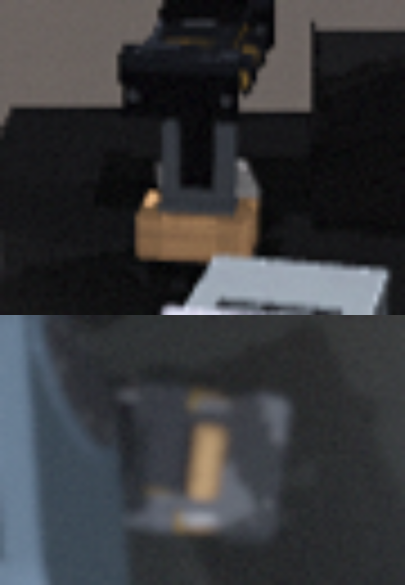

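arm_command --delta_rot '[[0,0,0],[0,0,0],[0,0,0],[0,0,0],[0,0,0],[0,0,0],[0,0,0],[0,0,0]]' --delta_pos '[[0,0,0],[0,0,0],[0,0,0],[0,0,-0.02],[0,0,-0.05],[0,0,-0.09],[0,0,-0.12],[0,0,-0.12]]' --gripper '[1,1,1,1,1,1,1,1]'

```text
time: 5.08
position: [0.5437, 0.3344, 0.1744]
tool_rot: [0.998, -0.057, 0.006, -0.003]
ft_force: [0.2, -0.7, -0.3]
grip_width: 0.0139
grip_force: 30.0
```

Run:
```python
from h import *
o=status.get_obs();print(o["grip_width"],o["grip_force"],o["position"])
s=cam("side");c=cam("top")
a=cv2.resize(c["pixels"][255:295,280:360],None,fx=8,fy=8,interpolation=0)
b=cv2.resize(s["pixels"][235:275,255:335],None,fx=8,fy=8,interpolation=0)
cv2.imwrite("pics/stud.png",cv2.resize(np.vstack([a,b]),None,fx=.9,fy=.9))
for n,c_,box in(("top",c,(300,262,330,285)),("side",s,(275,245,305,265))):
    h=cv2.cvtColor(c_["pixels"],cv2.COLOR_BGR2HSV).astype(int);print(h[box[1]:box[3]:1,box[0]:box[2]:1,2].tolist() if n=="top" else "")
```

```text
0.013940052909391609 29.985960200428963 [0.54372566 0.33438305 0.17443775]
[[210, 210, 210, 208, 201, 199, 209, 215, 215, 214, 212, 208, 217, 241, 255, 255, 255, 249, 229, 211, 204, 202, 201, 199, 193, 190, 196, 203, 202, 197], [210, 210, 209, 207, 204, 203, 208, 212, 209, 207, 206, 207, 220, 244, 255, 255, 255, 255, 237, 218, 210, 207, 206, 205, 199, 189, 184, 186, 181, 169], [209, 210, 210, 209, 209, 209, 209, 206, 200, 199, 199, 207, 226, 246, 255, 255, 255, 251, 234, 219, 212, 210, 209, 209, 206, 199, 194, 188, 177, 156], [210, 209, 211, 210, 211, 210, 209, 205, 203, 204, 207, 218, 233, 248, 255, 255, 255, 243, 225, 211, 205, 205, 206, 208, 207, 206, 203, 196, 181, 160], [210, 210, 210, 209, 212, 210, 209, 207, 209, 220, 230, 239, 246, 253, 255, 255, 252, 238, 217, 200, 196, 199, 202, 206, 207, 209, 206, 198, 183, 159], [210, 211, 211, 208, 210, 209, 208, 209, 221, 239, 251, 255, 255, 255, 255, 255, 253, 245, 227, 208, 196, 200, 205, 209, 211, 210, 208, 197, 178, 157], [212, 210, 211, 208, 207, 206, 212, 224, 237, 252, 255, 255, 255, 255, 255, 255, 255, 255, 246, 225, 204, 202, 2
[... 1765 characters left out ...]
8, 252, 255, 253, 255, 255, 255, 247, 231, 220, 214, 213, 212, 208, 202, 191, 173, 157, 166, 190], [193, 198, 199, 201, 203, 203, 205, 210, 220, 226, 230, 236, 241, 243, 245, 247, 243, 235, 222, 214, 213, 212, 213, 209, 201, 188, 170, 155, 172, 194], [154, 165, 173, 177, 182, 188, 192, 197, 202, 206, 210, 216, 221, 223, 226, 227, 225, 220, 215, 213, 212, 213, 211, 209, 200, 185, 164, 153, 175, 197], [106, 115, 124, 130, 138, 147, 154, 165, 173, 179, 185, 191, 196, 200, 204, 206, 209, 209, 209, 209, 209, 211, 211, 208, 200, 184, 160, 156, 178, 200], [79, 84, 89, 90, 90, 96, 107, 118, 126, 132, 138, 149, 155, 165, 174, 180, 187, 190, 193, 197, 200, 203, 205, 205, 195, 178, 157, 156, 182, 202]]
```

View pics/stud.png

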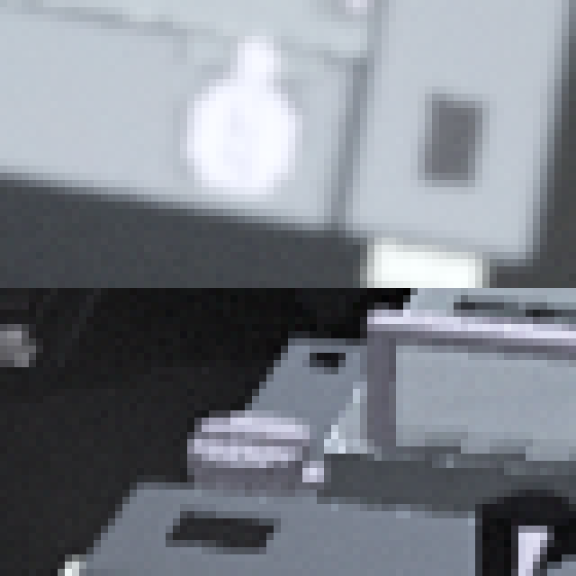

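Run:
```python
from h import *
s=cam("side");c=cam("top")
print(tri(c,[313.1,273.6],s,[289.2,255.8]),onz(c,313.1,273.6,.044))
print(rel([.4945,.008,.13],-99.3))
```

```text
(array([0.49452497, 0.00885026, 0.04422332]), np.float64(0.0006157092868833436)) [0.49483001 0.00887882 0.044     ]
[[-0.0062, 0.3267, 0.0363], ('rz', np.float64(2.75), 'q6', 118.1)]
```

arm_command --delta_rot '[[0,0,0.5],[0,0,1],[0,0,2],[0,0,2.8],[0,0,2.8],[0,0,2.8],[0,0,2.8],[0,0,2.8],[0,0,2.8],[0,0,2.8],[0,0,2.8],[0,0,2.8]]' --delta_pos '[[0,0.03,0],[-0.002,0.07,0],[-0.004,0.11,0],[-0.006,0.15,0],[-0.006,0.19,0],[-0.006,0.23,0],[-0.006,0.27,0],[-0.006,0.3,0.01],[-0.006,0.32,0.02],[-0.006,0.326,0.036],[-0.006,0.326,0.036],[-0.006,0.326,0.036]]' --gripper '[1,1,1,1,1,1,1,1,1,1,1,1]'

```text
time: 6.28
position: [0.4944, 0.0093, 0.1294]
tool_rot: [0.997, -0.082, -0.003, -0.0]
ft_force: [-0.0, 0.2, -1.4]
grip_width: 0.0139
grip_force: 30.0
```

arm_command --delta_rot '[[0,0,0],[0,0,0],[0,0,0],[0,0,0],[0,0,0]]' --delta_pos '[[0,0,0],[0,0,0],[0,0,0],[0,0,0],[0,0,0]]' --gripper '[1,1,1,1,1]'

```text
time: 6.7
position: [0.4965, 0.0098, 0.1317]
tool_rot: [0.997, -0.081, 0.001, 0.0]
ft_force: [0.0, -0.2, -1.1]
grip_width: 0.0139
grip_force: 30.0
```

Run:
```python
from h import *
o=status.get_obs();print(o["position"],o["ft_force"],o["grip_width"]);print(rel([.4946,.0088,.0765],-99.3))
s=cam("side");crop(s,240,190,110,90,6,"pics/k2.png")
```

```text
[0.49652426 0.00980403 0.13170654] [ 0.04943909 -0.20046216 -1.06623047] 0.013934097345211713
[[-0.0018, 0.0013, 0.0552], ('rz', np.float64(0.01), 'q6', 87.5)]
```

View pics/k2.png

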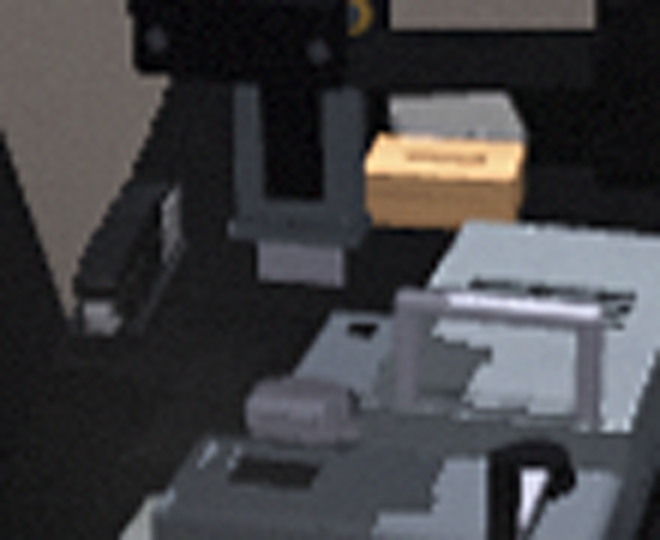

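Run:
```python
from h import *
s=cam("side")
print(proj(s,[.4965,.0098,.0925]),proj(s,[.4985,.0098,.0925]))
print(rel([.4946,.0088,.0765],-99.3))
```

```text
[289.99845269 236.94035574] [290.85016326 236.96243249]
[[-0.0017, 0.0011, 0.0551], ('rz', np.float64(-0.01), 'q6', 87.5)]
```

arm_command --delta_rot '[[0,0,0],[0,0,0],[0,0,0],[0,0,0],[0,0,0],[0,0,0],[0,0,0],[0,0,0],[0,0,0],[0,0,0]]' --delta_pos '[[-0.0017,0.0011,0.01],[-0.0017,0.0011,0.02],[-0.0017,0.0011,0.03],[-0.0017,0.0011,0.04],[-0.0017,0.0011,0.044],[-0.0017,0.0011,0.046],[-0.0017,0.0011,0.048],[-0.0017,0.0011,0.05],[-0.0017,0.0011,0.05],[-0.0017,0.0011,0.05]]' --gripper '[1,1,1,1,1,1,1,1,1,1]'

```text
time: 7.63
position: [0.4946, 0.0084, 0.0814]
tool_rot: [0.997, -0.082, 0.0, 0.0]
ft_force: [-0.3, 0.1, -0.5]
grip_width: 0.0135
grip_force: 30.0
```

Run:
```python
from h import *
o=status.get_obs();print(o["position"],o["ft_force"],o["moment"]);print(rel([.4946,.0088,.0765],-99.3))
```

```text
[0.4945528  0.00842598 0.08144594] [-0.33238887  0.11516431 -0.4915291 ] [0.0715559  0.01880821 0.00092247]
[[-0.0, -0.0004, 0.0049], ('rz', np.float64(-0.05), 'q6', 87.4)]
```

arm_command --delta_rot '[[0,0,0],[0,0,0],[0,0,0],[0,0,0],[0,0,-6],[0,0,-12],[0,0,-18],[0,0,-24],[0,0,-30],[0,0,-36],[0,0,-42],[0,0,-48]]' --delta_pos '[[0,0,0.002],[0,0,0.004],[0,0,0.0045],[0,0,0.0045],[0,0,0.0045],[0,0,0.0045],[0,0,0.0045],[0,0,0.0045],[0,0,0.0045],[0,0,0.0045],[0,0,0.0045],[0,0,0.0045]]' --gripper '[1,1,1,1,1,1,1,1,1,1,1,1]'

```text
time: 8.63
position: [0.4944, 0.0078, 0.0767]
tool_rot: [0.943, 0.333, -0.0, 0.0]
ft_force: [0.5, -2.3, -1.0]
grip_width: 0.014
grip_force: 30.0
```

arm_command --delta_rot '[[0,0,-6],[0,0,-12],[0,0,-18],[0,0,-24],[0,0,-30],[0,0,-36],[0,0,-40],[0,0,-44],[0,0,-47],[0,0,-49],[0,0,-49],[0,0,-49]]' --delta_pos '[[0,0,0],[0,0,0],[0,0,0],[0,0,0],[0,0,0],[0,0,0],[0,0,0],[0,0,0],[0,0,0],[0,0,0],[0,0,0],[0,0,0]]' --gripper '[1,1,1,1,1,1,1,1,1,1,1,1]'

```text
time: 9.63
position: [0.4943, 0.008, 0.0767]
tool_rot: [0.722, 0.692, -0.0, 0.0]
ft_force: [-1.3, -2.0, -0.6]
grip_width: 0.0138
grip_force: 30.0
```

Run:
```python
from h import *
o=status.get_obs();print(o["position"],o["ft_force"],o["moment"],o["grip_width"]);print(rel([.4946,.0088,.0765],-9.3))
```

```text
[0.49428673 0.00801684 0.0767106 ] [-1.30502314 -2.00616079 -0.5967301 ] [-0.56781305  0.05075961 -0.06655388] 0.013840097456493174
[[0.0008, 0.0003, 0.0002], ('rz', np.float64(6.9), 'q6', -9.6)]
```

arm_command --delta_rot '[[0,0,-2],[0,0,-4],[0,0,-5],[0,0,-5]]' --delta_pos '[[0,0,0],[0,0,0],[0,0,0],[0,0,0]]' --gripper '[1,1,1,1]'

```text
time: 9.97
position: [0.4942, 0.0082, 0.0767]
tool_rot: [0.692, 0.722, -0.0, -0.0]
ft_force: [-1.0, -3.7, -1.1]
grip_width: 0.0142
grip_force: 30.7
```

Run:
```python
from h import *
o=status.get_obs();print(o["position"],o["ft_force"],o["moment"],o["grip_width"]);print(rel([.4946,.0088,.0765],-9.3))
```

```text
[0.49424319 0.00820912 0.07670003] [-0.95723152 -3.69196895 -1.06907678] [-0.78066766  0.11358453 -0.73078871] 0.014164056553183722
[[0.0006, 0.0004, 0.0002], ('rz', np.float64(11.79), 'q6', -14.5)]
```

arm_command --delta_rot '[[0,0,4],[0,0,8],[0,0,9],[0,0,9],[0,0,9],[0,0,9],[0,0,9],[0,0,9],[0,0,9],[0,0,9]]' --delta_pos '[[0,0,0],[0,0,0],[0,0,0],[0,0,0],[0,0,-0.008],[0,0,-0.02],[0,0,-0.04],[0,0,-0.06],[0,0,-0.09],[0,0,-0.09]]' --gripper '[1,1,1,1,1,1,1,1,1,1]'

```text
time: 10.8
position: [0.4977, 0.0081, 0.1717]
tool_rot: [0.745, 0.667, 0.003, 0.004]
ft_force: [0.4, 0.6, -0.6]
grip_width: 0.0139
grip_force: 30.0
```

arm_command --delta_rot '[[0,0,7],[0,0,14],[0,0,21],[0,0,28],[0,0,35],[0,0,42],[0,0,49],[0,0,56],[0,0,63],[0,0,70],[0,0,77],[0,0,84]]' --delta_pos '[[0.03,0.002,0],[0.06,0.002,0],[0.09,0.003,0],[0.12,0.004,0],[0.15,0.005,0],[0.18,0.005,0],[0.21,0.006,0],[0.24,0.006,0],[0.27,0.007,0],[0.3,0.008,0],[0.32,0.008,0],[0.327,0.008,0]]' --gripper '[1,1,1,1,1,1,1,1,1,1,1,1]'

```text
time: 11.8
position: [0.5383, 0.3361, 0.1665]
tool_rot: [1.0, -0.004, 0.0, -0.001]
ft_force: [0.4, -0.7, -0.7]
grip_width: 0.0138
grip_force: 30.0
```

arm_command --delta_rot '[[0,0,6],[0,0,6],[0,0,6],[0,0,6],[0,0,6]]' --delta_pos '[[0,0,0.02],[0,0,0.05],[0,0,0.07],[0,0,0.07],[0,0,0.07]]' --gripper '[1,1,1,1,1]'

```text
time: 12.22
position: [0.5373, 0.3323, 0.0955]
tool_rot: [0.998, -0.055, -0.002, 0.001]
ft_force: [0.2, 0.1, -0.3]
grip_width: 0.0137
grip_force: 30.0
```

Run:
```python
from h import *
o=status.get_obs();print(o["position"],o["ft_force"],o["grip_width"]);print(rel([.5392,.3324,.0475],-96.5))
s=cam("side");c=cam("top");crop(s,270,160,110,120,5,"pics/k3.png")
```

```text
[0.53727455 0.33225913 0.0955321 ] [ 0.19281585  0.14421189 -0.28865571] 0.01374905906681444
[[0.0021, -0.0004, 0.048], ('rz', np.float64(0.19), 'q6', 117.9)]
```

View pics/k3.png

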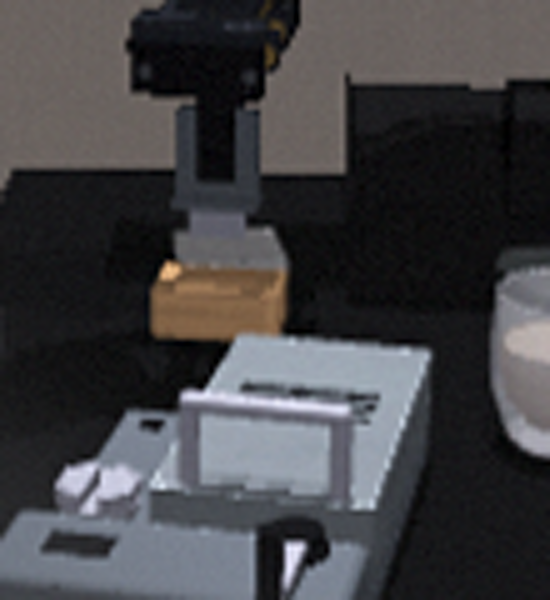

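arm_command --delta_rot '[[0,0,0.2],[0,0,0.2],[0,0,0.2],[0,0,0.2],[0,0,0.2],[0,0,0.2],[0,0,0.2],[0,0,0.2],[0,0,0.2],[0,0,0.2]]' --delta_pos '[[0.002,0,0],[0.002,0,0.01],[0.002,0,0.018],[0.002,0,0.026],[0.002,0,0.034],[0.002,0,0.04],[0.002,0,0.044],[0.002,0,0.047],[0.002,0,0.0475],[0.002,0,0.0475]]' --gripper '[1,1,1,1,1,1,1,1,1,1]'

```text
time: 13.15
position: [0.5405, 0.3324, 0.049]
tool_rot: [0.998, -0.057, -0.0, 0.0]
ft_force: [-0.1, 0.2, -1.2]
grip_width: 0.0134
grip_force: 30.0
```

Run:
```python
from h import *
o=status.get_obs();print(o["position"],o["ft_force"],o["moment"],o["grip_width"]);print(rel([.5392,.3324,.0475],-96.5))
```

```text
[0.5404868  0.3323565  0.04901029] [-0.10598367  0.1732361  -1.1798098 ] [-0.01141506  0.01714312  0.03340931] 0.013436078756658854
[[-0.0013, 0.0001, 0.0015], ('rz', np.float64(-0.05), 'q6', 118.1)]
```

arm_command --delta_rot '[[0,0,0],[0,0,0],[0,0,0],[0,0,0],[0,0,0],[0,0,0],[0,0,0],[0,0,0],[0,0,0],[0,0,0],[0,0,0],[0,0,0]]' --delta_pos '[[0,0,0.001],[0,0,0.0017],[0,0,0.0017],[0,0,0.0017],[0,0,0.0017],[0,0,0.0017],[0,0,0.0017],[0,0,-0.02],[0,0,-0.05],[0,0,-0.09],[0,0,-0.12],[0,0,-0.13]]' --gripper '[1,1,0.8,0.4,0,0,0,0,0,0,0,0]'

```text
time: 14.15
position: [0.5434, 0.3336, 0.1849]
tool_rot: [0.998, -0.057, 0.005, -0.002]
ft_force: [0.1, -0.9, -0.3]
grip_width: 0.0433
grip_force: 0.0
```

```bash
cat >> h.py <<'E'
PO=np.array([.5867,.0395]);PY=-9.3
def pr(x,y,z):
    a=np.radians(PY);return np.array([PO[0]+x*np.cos(a)-y*np.sin(a),PO[1]+x*np.sin(a)+y*np.cos(a),z])
E
python3 - <<'E'
from m import *
c=cam("top");s=cam("side")
print(rel(pr(0,-.075,.15),-99.3))
# handle bar in side view: bright bar; compare with projection of ends
for x in(-.035,0,.035):print(proj(s,pr(x,-.075,.102)),proj(c,pr(x,-.075,.102)))
a=cv2.resize(c["pixels"][215:285,280:380],None,fx=6,fy=6);b=cv2.resize(s["pixels"][185:275,270:370],None,fx=6,fy=6)
cv2.imwrite("pics/h1.png",cv2.resize(np.vstack([a,b]),None,fx=.62,fy=.62))
E
```

```text
[[0.074, 0.3615, 0.0315], ('rz', np.float64(2.75), 'q6', 118.1)]
[307.68067717 240.08577766] [328.66240087 254.97665527]
[322.91439293 241.46359496] [330.9458806  240.70383792]
[338.32415413 242.85733474] [333.22174573 226.47861533]
```

View pics/h1.png

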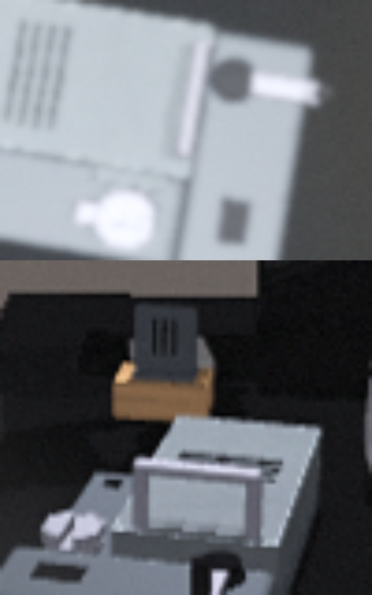

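arm_command --delta_rot '[[0,0,1],[0,0,2],[0,0,2.8],[0,0,2.8],[0,0,2.8],[0,0,2.8],[0,0,2.8],[0,0,2.8],[0,0,2.8],[0,0,2.8],[0,0,2.8],[0,0,2.8]]' --delta_pos '[[0.008,0.03,0],[0.015,0.07,0],[0.022,0.11,0],[0.03,0.15,0],[0.04,0.19,0],[0.048,0.23,0],[0.056,0.27,0],[0.064,0.31,0],[0.07,0.34,0.01],[0.074,0.361,0.02],[0.074,0.361,0.03],[0.074,0.361,0.03]]' --gripper '[0,0,0,0,0,0,0,0,0,0,0,0]'

```text
time: 15.25
position: [0.5699, -0.0352, 0.1453]
tool_rot: [0.997, -0.083, -0.004, -0.001]
ft_force: [-0.3, 0.0, -0.7]
grip_width: 0.044
grip_force: 0.0
```

arm_command --delta_rot '[[0,0,0],[0,0,0],[0,0,0],[0,0,0]]' --delta_pos '[[0,0,0],[0,0,0],[0,0,0],[0,0,0]]' --gripper '[0,0,0,0]'

```text
time: 15.58
position: [0.573, -0.0335, 0.1497]
tool_rot: [0.997, -0.081, 0.0, -0.0]
ft_force: [0.4, 1.3, 0.9]
grip_width: 0.0433
grip_force: 0.0
```

Run:
```python
from h import *
print(rel(pr(0,-.0755,.083),-99.3))
```

```text
[[0.0017, 0.0013, 0.0667], ('rz', np.float64(0.06), 'q6', 84.7)]
```

arm_command --delta_rot '[[0,0,0],[0,0,0],[0,0,0],[0,0,0],[0,0,0],[0,0,0],[0,0,0],[0,0,0],[0,0,0],[0,0,0],[0,0,0],[0,0,0]]' --delta_pos '[[0.0017,0.0013,0.02],[0.0017,0.0013,0.04],[0.0017,0.0013,0.055],[0.0017,0.0013,0.065],[0.0017,0.0013,0.0667],[0.0017,0.0013,0.0667],[0.0017,0.0013,0.0667],[0.0017,0.0013,0.0667],[0.0017,0.0013,0.0667],[0.0017,0.0013,0.0667],[0.0017,0.0013,0.0667],[0.0017,0.0013,0.0667]]' --gripper '[0,0,0,0,0,0.5,1,1,1,1,1,1]' --grip_force 12

```text
time: 16.58
position: [0.5745, -0.037, 0.083]
tool_rot: [0.997, -0.081, 0.0, 0.001]
ft_force: [-0.7, -2.4, 3.5]
grip_width: 0.009
grip_force: 12.0
```

Run:
```python
from h import *
o=status.get_obs();print(o["position"],o["ft_force"],o["moment"],o["grip_width"],o["grip_force"]);print(rel(pr(0,-.0755,.083),-99.3))
# arc in tool frame (tool y = -printer y, tool z = down)
import math
b=np.array([-190,82.])
for i in range(1,25):
    t=1.92*i/24;c,s=math.cos(t),math.sin(t);a,h=190*c-82*s,190*s+82*c
    print(i,[0,round((a-190)/1000,3),round(-(h-82)/1000,3)],end=";")
```

```text
[ 0.57450936 -0.03697672  0.08303113] [-0.71939807 -2.4151484   3.47147606] [-0.38537758  0.21889252 -0.08965759] 0.008988648017873538 11.99808418750763
[[-0.0003, -0.0019, 0.0], ('rz', np.float64(-0.03), 'q6', 84.6)]
1 [0, -0.007, -0.015];2 [0, -0.015, -0.029];3 [0, -0.025, -0.043];4 [0, -0.035, -0.056];5 [0, -0.047, -0.068];6 [0, -0.059, -0.078];7 [0, -0.073, -0.088];8 [0, -0.087, -0.097];9 [0, -0.101, -0.105];10 [0, -0.116, -0.111];11 [0, -0.132, -0.117];12 [0, -0.148, -0.121];13 [0, -0.165, -0.123];14 [0, -0.181, -0.125];15 [0, -0.198, -0.125];16 [0, -0.214, -0.124];17 [0, -0.23, -0.121];18 [0, -0.247, -0.117];19 [0, -0.262, -0.112];20 [0, -0.278, -0.106];21 [0, -0.292, -0.098];22 [0, -0.306, -0.089];23 [0, -0.32, -0.079];24 [0, -0.332, -0.068];
```

arm_command --delta_rot '[[0,0,0],[0,0,0],[0,0,0],[0,0,0],[0,0,0],[0,0,0],[0,0,0],[0,0,0],[0,0,0],[0,0,0],[0,0,0],[0,0,0]]' --delta_pos '[[0,-0.007,-0.015],[0,-0.015,-0.029],[0,-0.025,-0.043],[0,-0.035,-0.056],[0,-0.047,-0.068],[0,-0.059,-0.078],[0,-0.073,-0.088],[0,-0.087,-0.097],[0,-0.101,-0.105],[0,-0.116,-0.111],[0,-0.132,-0.117],[0,-0.148,-0.121]]' --gripper '[1,1,1,1,1,1,1,1,1,1,1,1]' --grip_force 15

```text
time: 17.58
position: [0.6002, 0.1089, 0.2055]
tool_rot: [0.997, -0.082, 0.003, 0.001]
ft_force: [2.4, -3.8, 0.6]
grip_width: 0.0091
grip_force: 15.0
```

Run:
```python
from h import *
o=status.get_obs();print(o["position"],o["ft_force"],o["moment"],o["grip_width"],o["grip_force"]);
import math
b=1.92/2;print(rel(pr(0,.115-(.190*math.cos(b)-.082*math.sin(b)),.020+.190*math.sin(b)+.082*math.cos(b)-.019),-99.3))
b=1.92;print(rel(pr(0,.115-(.190*math.cos(b)-.082*math.sin(b)),.020+.190*math.sin(b)+.082*math.cos(b)-.019),-99.3))
```

```text
[0.60017217 0.10889014 0.20551607] [ 2.41173287 -3.80654883  0.63812564] [-0.51822108 -0.30002043 -0.05439387] 0.009111568461218121 14.998591840267181
[[-0.0021, -0.0025, 0.0018], ('rz', np.float64(-0.08), 'q6', 99.3)]
[[-0.0026, -0.1865, 0.0537], ('rz', np.float64(-0.08), 'q6', 99.3)]
```

arm_command --delta_rot '[[0,0,0],[0,0,0],[0,0,0],[0,0,0],[0,0,0],[0,0,0],[0,0,0],[0,0,0],[0,0,0],[0,0,0],[0,0,0],[0,0,0]]' --delta_pos '[[0,-0.017,-0.002],[0,-0.033,-0.004],[0,-0.05,-0.004],[0,-0.066,-0.003],[0,-0.082,0],[0,-0.099,0.004],[0,-0.114,0.009],[0,-0.13,0.015],[0,-0.144,0.023],[0,-0.158,0.032],[0,-0.172,0.042],[0,-0.184,0.053]]' --gripper '[1,1,1,1,1,1,1,1,1,1,1,1]'

```text
time: 18.58
position: [0.6301, 0.2891, 0.1513]
tool_rot: [0.997, -0.08, 0.002, 0.004]
ft_force: [-1.9, -28.7, 21.1]
grip_width: 0.0106
grip_force: 15.1
```

arm_command --delta_rot '[[0,0,0],[0,0,0],[0,0,0]]' --delta_pos '[[0,-0.003,0.003],[0,-0.004,0.004],[0,-0.004,0.004]]' --gripper '[1,1,1]'

```text
time: 18.83
position: [0.6292, 0.2877, 0.1477]
tool_rot: [0.997, -0.081, -0.0, 0.008]
ft_force: [0.4, -19.3, 11.9]
grip_width: 0.0086
grip_force: 14.2
```

Run:
```python
from h import *
o=status.get_obs();print(o["position"],o["ft_force"],o["moment"],o["grip_width"],o["grip_force"]);
import math
for b in(1.86,1.9,1.94):print(rel(pr(0,.115-(.190*math.cos(b)-.082*math.sin(b)),.020+.190*math.sin(b)+.082*math.cos(b)-.019),-99.3))
```

```text
[0.62922309 0.28768915 0.14773447] [  0.40855084 -19.27238863  11.933025  ] [-3.12167005 -0.06154213 -0.07524866] 0.008582103770737521 14.16517898440361
[[-0.0019, 0.0042, -0.0119], ('rz', np.float64(0.02), 'q6', 115.3)]
[[-0.0019, -0.0021, -0.0066], ('rz', np.float64(0.02), 'q6', 115.3)]
[[-0.0019, -0.0082, -0.001], ('rz', np.float64(0.02), 'q6', 115.3)]
```

arm_command --delta_rot '[[0,0,0],[0,0,0],[0,0,0],[0,0,0],[0,0,0],[0,0,0],[0,0,0],[0,0,0],[0,0,0],[0,0,0],[0,0,0],[0,0,0]]' --delta_pos '[[0,0.003,-0.004],[0,0.003,-0.004],[0,0.003,-0.004],[0,0.003,-0.004],[0,0,-0.01],[0,-0.003,-0.02],[0,-0.005,-0.035],[0,-0.005,-0.05],[0,-0.005,-0.075],[0,-0.005,-0.1],[0,-0.005,-0.12],[0,-0.005,-0.12]]' --gripper '[0.7,0.55,0.55,0.55,0.55,0.55,0.55,0.55,0.55,0.55,0.55,0.55]'

```text
time: 19.83
position: [0.6315, 0.3026, 0.272]
tool_rot: [0.997, -0.081, 0.004, -0.002]
ft_force: [0.8, 0.5, 1.8]
grip_width: 0.0197
grip_force: 0.0
```

Run:
```python
from m import *
o=status.get_obs();print(o["position"],o["ft_force"],o["grip_width"])
c=cam("top");s=cam("side")
hsv=cv2.cvtColor(c["pixels"],cv2.COLOR_BGR2HSV).astype(int);H,S,V=hsv[...,0],hsv[...,1],hsv[...,2]
for r in rect(c,(S<40)&(V>200),.04,30,900,(400,200,500,320)):print("white",r)
a=cv2.resize(c["pixels"][170:320,200:500],None,fx=1.6,fy=1.6);b=cv2.resize(s["pixels"][170:400,200:420],None,fx=1.5,fy=1.5)
b=cv2.copyMakeBorder(b,0,0,0,480-b.shape[1],0);cv2.imwrite("pics/o1.png",np.vstack([a,b]))
```

```text
[0.63152409 0.30262482 0.27196684] [0.75095863 0.49696177 1.79123167] 0.019676013608192655
white [[435.3, 231.8], 397, [0.6010000109672546, -0.30480000376701355], 'rect', 601, -305, 77, 35, 'longyaw', -3.4]
white [[415.1, 296.0], 413, [0.4372999966144562, -0.2506999969482422], 'rect', 438, -251, 77, 35, 'longyaw', -25.2]
```

View pics/o1.png

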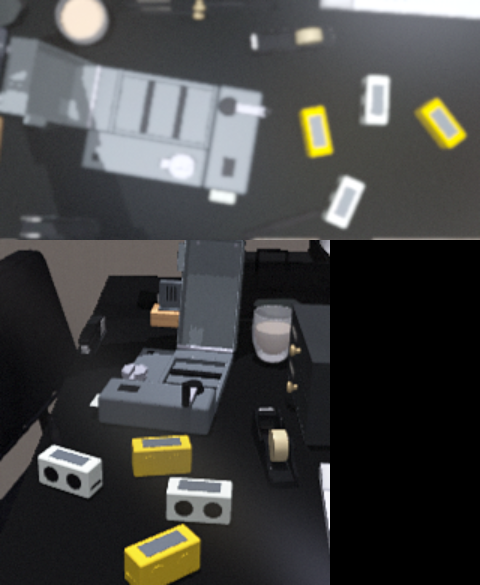

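Run:
```python
from m import *
c=cam("top");s=cam("side")
g=cv2.cvtColor(c["pixels"],cv2.COLOR_BGR2GRAY);gs=cv2.cvtColor(s["pixels"],cv2.COLOR_BGR2GRAY)
def dark(g,x0,y0,x1,y1,t):
    m=(g[y0:y1,x0:x1]<t);ys,xs=np.where(m);return [xs.mean()+x0,ys.mean()+y0],m.sum()
print(g[262:274,253:267].tolist());print(gs[238:252,290:308].tolist())
print(tri(c,[259.3,267.6],s,[299.7,244.2]))
print([proj(s,pr(-.086,y,z)).round(1).tolist()+proj(c,pr(-.086,y,z)).round(1).tolist() for y,z in((.1,.02),(.1,.03))])
print(rel([.601,-.305,.2],-3.4), rel([.4373,-.2507,.2],-25.2))
```

```text
[[101, 123, 132, 130, 133, 134, 147, 172, 185, 191, 195, 197, 198, 197], [109, 125, 131, 133, 132, 134, 150, 176, 190, 195, 198, 197, 199, 196], [113, 127, 131, 130, 128, 130, 143, 167, 187, 194, 197, 197, 198, 199], [114, 125, 132, 129, 121, 116, 122, 143, 170, 188, 197, 197, 196, 199], [118, 127, 129, 124, 113, 95, 96, 113, 148, 179, 194, 197, 198, 198], [119, 129, 129, 124, 105, 85, 80, 91, 129, 171, 192, 198, 198, 199], [122, 129, 131, 123, 105, 81, 73, 85, 123, 163, 187, 195, 198, 197], [125, 130, 131, 124, 106, 93, 85, 86, 111, 151, 181, 194, 198, 198], [126, 131, 129, 127, 120, 107, 104, 106, 116, 143, 168, 186, 195, 199], [127, 128, 130, 128, 126, 124, 123, 122, 126, 134, 155, 175, 190, 197], [124, 129, 131, 127, 129, 129, 130, 129, 130, 132, 140, 160, 183, 194], [116, 120, 122, 126, 123, 128, 128, 128, 130, 132, 134, 151, 177, 193]]
[[20, 17, 16, 14, 14, 15, 10, 17, 20, 16, 17, 18, 15, 16, 18, 13, 14, 15], [17, 19, 18, 22, 18, 16, 22, 15, 18, 14, 16, 17, 14, 14, 17, 14, 17, 15], [18, 17, 18, 17, 19, 17, 16, 17, 14, 17, 14, 13, 16, 15, 11, 17, 13, 16], [18, 17, 17, 17, 16, 25
[... 453 characters left out ...]
32, 135, 136, 136, 135, 135, 133, 131, 134, 135, 135, 135], [18, 86, 132, 138, 131, 132, 132, 131, 133, 133, 130, 131, 131, 132, 134, 131, 129, 133], [52, 128, 134, 132, 130, 131, 129, 131, 128, 131, 132, 132, 130, 133, 132, 131, 134, 132], [104, 129, 132, 131, 132, 130, 131, 129, 132, 132, 131, 130, 131, 130, 131, 130, 130, 130], [130, 133, 126, 129, 129, 130, 129, 130, 132, 131, 132, 132, 132, 132, 133, 132, 132, 131]]
(array([0.50999326, 0.14881438, 0.01442046]), np.float64(0.0011673307188316685))
[[303.0, 241.9, 257.8, 264.7], [303.0, 238.4, 257.3, 264.7]]
[[0.0713, 0.602, 0.0651], ('rz', np.float64(84.09), 'q6', 115.7)] [[-0.099, 0.5749, 0.0657], ('rz', np.float64(-74.11), 'q6', 115.7)]
```

arm_command --delta_rot '[[0,0,-7],[0,0,-14],[0,0,-21],[0,0,-28],[0,0,-35],[0,0,-42],[0,0,-49],[0,0,-56],[0,0,-63],[0,0,-70],[0,0,-77],[0,0,-84]]' --delta_pos '[[0.004,0.03,0],[0.008,0.07,0],[0.012,0.11,0],[0.016,0.15,0],[0.02,0.19,0],[0.025,0.23,0],[0.03,0.27,0],[0.035,0.31,0],[0.04,0.35,0],[0.045,0.39,0],[0.05,0.43,0],[0.056,0.47,0]]' --gripper '[-1,-1,-1,-1,-1,-1,-1,-1,-1,-1,-1,-1]'

```text
time: 21.03
position: [0.6073, -0.1692, 0.2645]
tool_rot: [0.8, 0.601, -0.001, -0.002]
ft_force: [1.8, 0.0, -0.1]
grip_width: 0.0853
grip_force: 0.0
```

Run:
```python
from h import *
print(status.get_obs()["position"],rel([.601,-.305,.1],-3.4))
```

```text
[ 0.60726655 -0.16917123  0.26450869] [[-0.1324, 0.0325, 0.1642], ('rz', np.float64(-12.78), 'q6', -9.6)]
```

arm_command --delta_rot '[[0,0,-6],[0,0,-12.5],[0,0,-12.5],[0,0,-12.5],[0,0,-12.5],[0,0,-12.5],[0,0,-12.5],[0,0,-12.5],[0,0,-12.5]]' --delta_pos '[[-0.03,0.007,0.02],[-0.06,0.015,0.05],[-0.09,0.022,0.08],[-0.115,0.028,0.11],[-0.13,0.032,0.14],[-0.132,0.032,0.164],[-0.132,0.032,0.164],[-0.132,0.032,0.164],[-0.132,0.032,0.164]]' --gripper '[-1,-1,-1,-1,-1,-1,-1,-1,-1]'

```text
time: 21.78
position: [0.6022, -0.3032, 0.1029]
tool_rot: [0.731, 0.682, 0.0, -0.0]
ft_force: [0.6, -0.2, 0.9]
grip_width: 0.087
grip_force: 0.0
```

Run:
```python
from h import *
print(status.get_obs()["position"],rel([.601,-.305,.015],-3.4))
s=cam("side");c=cam("top");crop(s,280,270,130,110,4.5,"pics/c1.png")
```

```text
[ 0.60219057 -0.30323426  0.10287359] [[-0.0019, -0.0011, 0.0879], ('rz', np.float64(-0.6), 'q6', -32.2)]
```

View pics/c1.png

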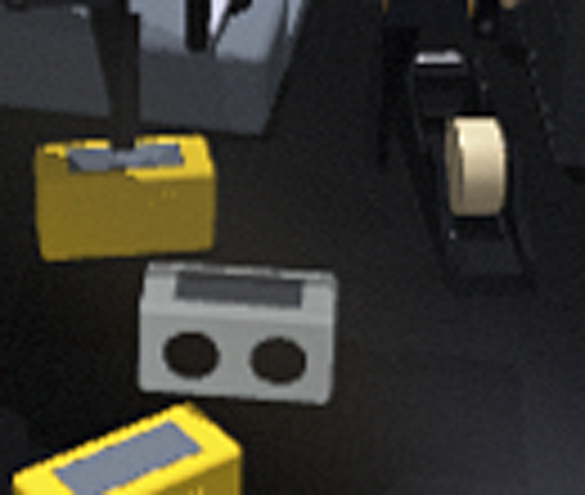

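Run:
```python
from h import *
s=cam("side");print(onz(s,332.4,333.7,.04)); print(rel([.601,-.305,.015],-3.4))
```

```text
[ 0.59906625 -0.30405435  0.04      ]
[[-0.0013, -0.0023, 0.0898], ('rz', np.float64(-0.56), 'q6', -32.2)]
```

arm_command --delta_rot '[[0,0,-0.6],[0,0,-0.6],[0,0,-0.6],[0,0,-0.6],[0,0,-0.6],[0,0,-0.6],[0,0,-0.6],[0,0,-0.6],[0,0,-0.6],[0,0,-0.6],[0,0,-0.6],[0,0,-0.6]]' --delta_pos '[[-0.001,-0.003,0.01],[-0.001,-0.003,0.03],[-0.001,-0.003,0.04],[-0.001,-0.003,0.055],[-0.001,-0.003,0.07],[-0.001,-0.003,0.08],[-0.001,-0.003,0.088],[-0.001,-0.003,0.09],[-0.001,-0.003,0.09],[-0.001,-0.003,0.09],[-0.001,-0.003,0.09],[-0.001,-0.003,0.09]]' --gripper '[-1,-1,-1,-1,-1,-1,-1,-1,0,0.5,1,1]' --grip_force 20

```text
time: 22.93
position: [0.5993, -0.305, 0.0134]
tool_rot: [0.728, 0.686, 0.0, 0.001]
ft_force: [0.1, -0.5, -0.8]
grip_width: 0.076
grip_force: 20.0
```

arm_command --delta_rot '[[0,0,0],[0,0,0],[0,0,0],[0,0,0],[0,0,0],[0,0,0],[0,0,0]]' --delta_pos '[[0,0,0],[0,0,-0.01],[0,0,-0.04],[0,0,-0.08],[0,0,-0.12],[0,0,-0.14],[0,0,-0.14]]' --gripper '[1,1,1,1,1,1,1]'

```text
time: 23.52
position: [0.6021, -0.307, 0.16]
tool_rot: [0.728, 0.686, 0.001, 0.006]
ft_force: [1.2, -0.0, -0.8]
grip_width: 0.0761
grip_force: 20.0
```

Run:
```python
from h import *
o=status.get_obs();print(o["position"],o["ft_force"],o["grip_width"],o["grip_force"]);print(rel(pr(0,0,.1),-9.3),rel(pr(0,.054,.1),-9.3))
s=cam("side");c=cam("top");crop(s,280,200,130,150,4,"pics/c2.png")
```

```text
[ 0.60208745 -0.30695259  0.16004351] [ 1.23748454 -0.01402095 -0.81844718] 0.07607434944320485 19.996297331526875
[[0.3453, -0.0367, 0.0572], ('rz', np.float64(5.88), 'q6', -33.0)] [[0.399, -0.0312, 0.0569], ('rz', np.float64(5.88), 'q6', -33.0)]
```

View pics/c2.png

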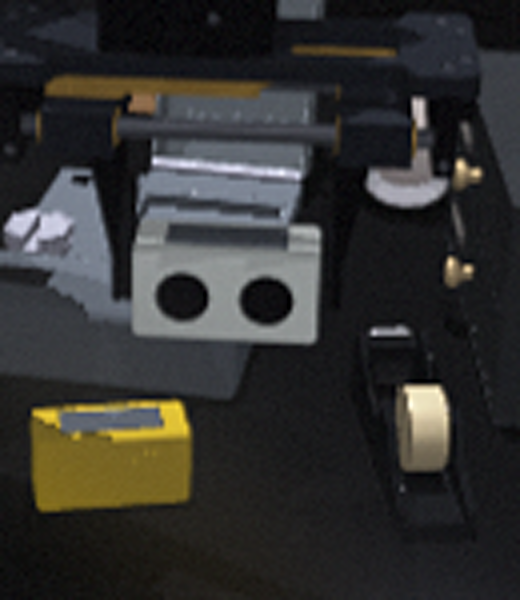

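arm_command --delta_rot '[[0,0,1],[0,0,2],[0,0,4],[0,0,5.9],[0,0,5.9],[0,0,5.9],[0,0,5.9],[0,0,5.9],[0,0,5.9],[0,0,5.9],[0,0,5.9],[0,0,5.9]]' --delta_pos '[[0.03,0,0],[0.07,-0.005,0],[0.11,-0.01,0],[0.15,-0.015,0],[0.19,-0.02,0],[0.23,-0.025,0],[0.27,-0.03,0],[0.31,-0.031,0],[0.35,-0.031,0],[0.38,-0.031,0],[0.395,-0.031,0],[0.399,-0.031,0]]' --gripper '[1,1,1,1,1,1,1,1,1,1,1,1]'

```text
time: 24.62
position: [0.5894, 0.0988, 0.1502]
tool_rot: [0.761, 0.649, -0.002, -0.002]
ft_force: [-0.2, -0.2, -1.5]
grip_width: 0.0762
grip_force: 20.0
```

arm_command --delta_rot '[[0,0,0],[0,0,0],[0,0,0],[0,0,0],[0,0,0],[0,0,0]]' --delta_pos '[[0,0,0.02],[0,0,0.05],[0,0,0.07],[0,0,0.07],[0,0,0.07],[0,0,0.07]]' --gripper '[1,1,1,1,1,1]'

```text
time: 25.12
position: [0.592, 0.0947, 0.0827]
tool_rot: [0.763, 0.647, -0.0, 0.0]
ft_force: [0.6, -0.1, -1.5]
grip_width: 0.0756
grip_force: 20.0
```

Run:
```python
from h import *
o=status.get_obs();print(o["position"],o["ft_force"],o["grip_width"],o["grip_force"]);print(rel(pr(0,.054,.0225),-9.3))
s=cam("side");crop(s,270,180,120,110,5,"pics/c4.png")
for z in(.008,.018):print([proj(s,pr(x,y,z)).round(1).tolist() for x,y in((-.044,.033),(-.044,.075),(.044,.075),(.044,.033))])
```

```text
[0.59203837 0.09468217 0.08267052] [ 0.64691023 -0.07243218 -1.47595437] 0.07559808990407031 19.996312502771616
[[-0.0013, 0.0036, 0.0602], ('rz', np.float64(-0.09), 'q6', 7.8)]
[[313.2, 257.7], [316.4, 251.1], [349.6, 254.3], [347.4, 261.0]]
[[313.2, 254.2], [316.5, 247.7], [349.8, 250.8], [347.6, 257.4]]
```

View pics/c4.png

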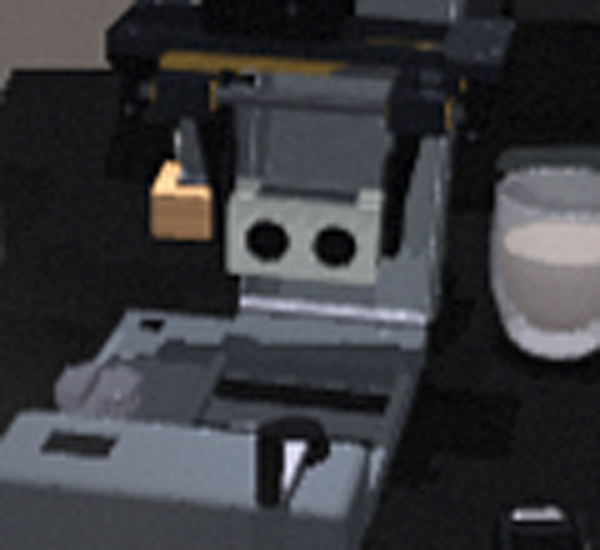

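arm_command --delta_rot '[[0,0,0],[0,0,0],[0,0,0],[0,0,0],[0,0,0],[0,0,0],[0,0,0],[0,0,0],[0,0,0],[0,0,0]]' --delta_pos '[[-0.0013,0.0036,0.002],[-0.0013,0.0036,0.01],[-0.0013,0.0036,0.02],[-0.0013,0.0036,0.03],[-0.0013,0.0036,0.04],[-0.0013,0.0036,0.047],[-0.0013,0.0036,0.053],[-0.0013,0.0036,0.058],[-0.0013,0.0036,0.06],[-0.0013,0.0036,0.06]]' --gripper '[1,1,1,1,1,1,1,1,1,1]'

```text
time: 26.0
position: [0.5948, 0.0937, 0.0221]
tool_rot: [0.762, 0.647, -0.0, -0.0]
ft_force: [-0.6, 0.0, -1.3]
grip_width: 0.0757
grip_force: 20.0
```

Run:
```python
from h import *
o=status.get_obs();print(o["position"],o["ft_force"],o["moment"],o["grip_width"],o["grip_force"]);print(rel(pr(0,.054,.0215),-9.3))
```

```text
[0.59483722 0.09368166 0.02205905] [-0.60955866  0.01030203 -1.34055583] [-0.03745708 -0.0560952  -0.04560527] 0.07565747400830439 19.996213365811855
[[-0.0008, 0.0007, 0.0006], ('rz', np.float64(-0.03), 'q6', 7.7)]
```

arm_command --delta_rot '[[0,0,0],[0,0,0],[0,0,0],[0,0,0],[0,0,0],[0,0,0],[0,0,0],[0,0,0],[0,0,0],[0,0,0],[0,0,0],[0,0,0]]' --delta_pos '[[0,0,0.0008],[0,0,0.0008],[0,0,0.0008],[0,0,0.0008],[0,0,0.0008],[0,0,0.0008],[0,0,-0.01],[0,0,-0.03],[0,0,-0.06],[0,0,-0.1],[0,0,-0.14],[0,0,-0.16]]' --gripper '[1,0,-1,-1,-1,-1,-1,-1,-1,-1,-1,-1]'

```text
time: 27.0
position: [0.5974, 0.0937, 0.1884]
tool_rot: [0.762, 0.647, 0.003, 0.003]
ft_force: [1.5, -0.1, -0.3]
grip_width: 0.0876
grip_force: 0.0
```

Run:
```python
from m import *
o=status.get_obs();print(o["position"],o["grip_width"])
c=cam("top");s=cam("side")
hsv=cv2.cvtColor(c["pixels"],cv2.COLOR_BGR2HSV).astype(int);H,S,V=hsv[...,0],hsv[...,1],hsv[...,2]
for r in rect(c,(S<40)&(V>200),.04,30,900,(390,200,500,330)):print("white",r);t=r
hs=cv2.cvtColor(s["pixels"],cv2.COLOR_BGR2HSV).astype(int)
m=((hs[...,1]<45)&(hs[...,2]>120)).astype(np.uint8);m[:300]=0;m[:,:200]=0;m[:,320:]=0
n,l,st,ce=cv2.connectedComponentsWithStats(m);print(st[1:][st[1:,4]>60].tolist(),ce[1:][st[1:,4]>60].tolist())
x,y=t[4]/1000,t[5]/1000;print(rel([x,y,.16],t[-1]))
a=cv2.resize(s["pixels"][220:370,200:350],None,fx=4,fy=4);cv2.imwrite("pics/c5.png",a)
```

```text
[0.59738001 0.09367723 0.18839798] 0.08760379580484516
white [[398.0, 251.7], 118, [0.5501999855041504, -0.20839999616146088], 'rect', 551, -209, 46, 17, 'longyaw', 8.8]
white [[415.1, 296.0], 414, [0.4372999966144562, -0.2506999969482422], 'rect', 438, -251, 77, 35, 'longyaw', -24.7]
[[295, 302, 24, 6, 72], [225, 306, 43, 36, 868], [295, 365, 25, 16, 149]] [[306.81944444444446, 304.6388888888889], [246.8732718894009, 322.05069124423966], [307.255033557047, 372.4429530201342]]
[[-0.3661, -0.1027, 0.0268], ('rz', np.float64(15.37), 'q6', 7.7)]
```

View pics/c5.png

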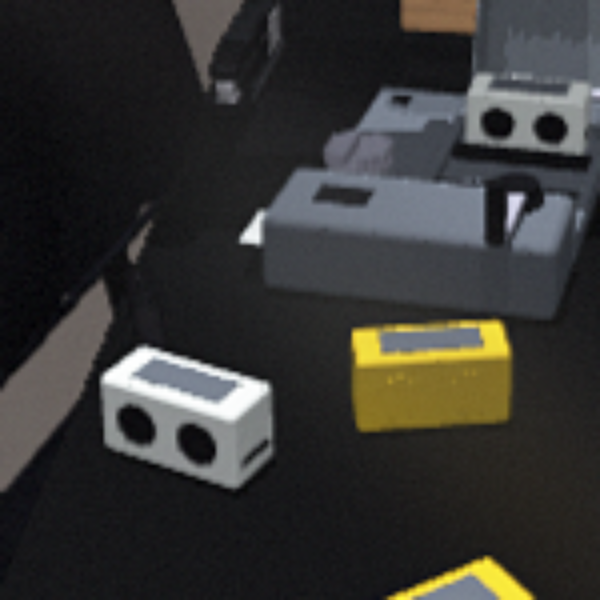

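arm_command --delta_rot '[[0,0,2],[0,0,5],[0,0,8],[0,0,12],[0,0,15.5],[0,0,15.5],[0,0,15.5],[0,0,15.5],[0,0,15.5],[0,0,15.5],[0,0,15.5],[0,0,15.5]]' --delta_pos '[[-0.03,-0.008,0],[-0.07,-0.02,0],[-0.11,-0.031,0],[-0.15,-0.042,0],[-0.19,-0.053,0],[-0.23,-0.064,0],[-0.27,-0.076,0],[-0.31,-0.087,0],[-0.34,-0.096,0.02],[-0.36,-0.101,0.05],[-0.366,-0.103,0.08],[-0.366,-0.103,0.09]]' --gripper '[-1,-1,-1,-1,-1,-1,-1,-1,-1,-1,-1,-1]'

```text
time: 28.1
position: [0.431, -0.2508, 0.0891]
tool_rot: [0.844, 0.537, -0.001, -0.003]
ft_force: [-0.8, 0.9, 0.4]
grip_width: 0.0868
grip_force: 0.0
```

arm_command --delta_rot '[[0,0,0],[0,0,0],[0,0,0],[0,0,0]]' --delta_pos '[[0,0,0],[0,0,0],[0,0,0],[0,0,0]]' --gripper '[-1,-1,-1,-1]'

```text
time: 28.43
position: [0.4352, -0.2506, 0.0939]
tool_rot: [0.842, 0.539, 0.0, 0.001]
ft_force: [0.3, 0.8, 0.3]
grip_width: 0.0873
grip_force: 0.0
```

Run:
```python
from h import *
s=cam("side");print(onz(s,247,313.7,.04)); print(status.get_obs()["position"],rel([.437,-.2505,.015],-24.9))
```

```text
[ 0.43755401 -0.24672151  0.04      ]
[ 0.43518759 -0.25062987  0.09392567] [[0.0009, 0.0014, 0.0789], ('rz', np.float64(0.16), 'q6', -18.0)]
```

arm_command --delta_rot '[[0,0,0],[0,0,0],[0,0,0],[0,0,0],[0,0,0],[0,0,0],[0,0,0],[0,0,0],[0,0,0],[0,0,0],[0,0,0],[0,0,0]]' --delta_pos '[[0.0018,0.001,0.01],[0.0018,0.001,0.025],[0.0018,0.001,0.035],[0.0018,0.001,0.05],[0.0018,0.001,0.065],[0.0018,0.001,0.075],[0.0018,0.001,0.079],[0.0018,0.001,0.079],[0.0018,0.001,0.079],[0.0018,0.001,0.079],[0.0018,0.001,0.079],[0.0018,0.001,0.079]]' --gripper '[-1,-1,-1,-1,-1,-1,-1,-1,0,0.5,1,1]' --grip_force 20

```text
time: 29.48
position: [0.4362, -0.2501, 0.0142]
tool_rot: [0.843, 0.538, 0.0, 0.001]
ft_force: [0.4, 0.3, 0.0]
grip_width: 0.0758
grip_force: 20.0
```

Run:
```python
from h import *
o=status.get_obs();print(o["position"],o["ft_force"],o["grip_width"],o["grip_force"]);print(rel([.437,-.2505,.15],-9.3))
```

```text
[ 0.43624381 -0.25009737  0.01419584] [0.39730914 0.31449893 0.01301034] 0.07584963630051016 20.000148012768477
[[-0.0001, 0.0011, -0.1358], ('rz', np.float64(-15.54), 'q6', -17.7)]
```

arm_command --delta_rot '[[0,0,0],[0,0,0],[0,0,0],[0,0,0],[0,0,-3],[0,0,-6],[0,0,-9],[0,0,-12],[0,0,-15.5],[0,0,-15.5],[0,0,-15.5],[0,0,-15.5]]' --delta_pos '[[0,0,-0.01],[0,0,-0.04],[0,0,-0.08],[0,0,-0.12],[0.03,0.002,-0.15],[0.07,0.004,-0.15],[0.11,0.006,-0.15],[0.15,0.008,-0.15],[0.19,0.01,-0.15],[0.23,0.012,-0.15],[0.27,0.014,-0.15],[0.3,0.015,-0.15]]' --gripper '[1,1,1,1,1,1,1,1,1,1,1,1]'

```text
time: 30.48
position: [0.5759, 0.0195, 0.1645]
tool_rot: [0.762, 0.648, 0.001, 0.0]
ft_force: [-0.1, -1.0, -1.4]
grip_width: 0.0759
grip_force: 20.0
```

arm_command --delta_rot '[[0,0,0],[0,0,0],[0,0,0],[0,0,0],[0,0,0],[0,0,0],[0,0,0]]' --delta_pos '[[0.02,0.005,0],[0.026,0.007,0.02],[0.026,0.007,0.05],[0.026,0.007,0.07],[0.026,0.007,0.07],[0.026,0.007,0.07],[0.026,0.007,0.07]]' --gripper '[1,1,1,1,1,1,1]'

```text
time: 31.07
position: [0.5871, 0.0406, 0.0949]
tool_rot: [0.762, 0.647, 0.001, 0.001]
ft_force: [-0.0, -0.2, 0.1]
grip_width: 0.0758
grip_force: 20.0
```

Run:
```python
from h import *
o=status.get_obs();print(o["position"],o["ft_force"],o["grip_width"]);print(rel(pr(0,0,.023),-9.3))
```

```text
[0.58711756 0.04064639 0.09487241] [-0.00883665 -0.20886038  0.1376056 ] 0.07577700012707224
[[-0.0012, -0.0004, 0.0719], ('rz', np.float64(-0.05), 'q6', 2.4)]
```

arm_command --delta_rot '[[0,0,0],[0,0,0],[0,0,0],[0,0,0],[0,0,0],[0,0,0],[0,0,0],[0,0,0],[0,0,0],[0,0,0],[0,0,0]]' --delta_pos '[[-0.001,0,0.005],[-0.001,0,0.015],[-0.001,0,0.025],[-0.001,0,0.035],[-0.001,0,0.045],[-0.001,0,0.053],[-0.001,0,0.06],[-0.001,0,0.065],[-0.001,0,0.07],[-0.001,0,0.072],[-0.001,0,0.072]]' --gripper '[1,1,1,1,1,1,1,1,1,1,1]'

```text
time: 31.98
position: [0.5862, 0.0399, 0.022]
tool_rot: [0.762, 0.647, -0.0, -0.0]
ft_force: [0.0, 0.5, 2.7]
grip_width: 0.0761
grip_force: 20.0
```

Run:
```python
from h import *
o=status.get_obs();print(o["position"],o["ft_force"],o["moment"],o["grip_width"]);print(rel(pr(0,0,.0222),-9.3))
```

```text
[0.58618856 0.0399207  0.02203321] [0.02898555 0.49087486 2.70928019] [0.0173054  0.20893117 0.0258623 ] 0.0760827275078605
[[-0.0003, 0.0006, -0.0002], ('rz', np.float64(-0.02), 'q6', 2.3)]
```

arm_command --delta_rot '[[0,0,0],[0,0,0],[0,0,0],[0,0,0],[0,0,0],[0,0,0],[0,0,0],[0,0,0],[0,0,0],[0,0,0],[0,0,0],[0,0,0]]' --delta_pos '[[0,0,0],[0,0,0],[0,0,0],[0,0,0],[0,0,0],[0,0,-0.01],[0,0,-0.03],[0,0,-0.06],[0,0,-0.1],[0,0,-0.14],[0,0,-0.18],[0,0,-0.22]]' --gripper '[0,-1,-1,-1,-1,-1,-1,-1,-1,-1,-1,-1]'

```text
time: 32.98
position: [0.5858, 0.0399, 0.2442]
tool_rot: [0.762, 0.647, 0.0, 0.0]
ft_force: [0.9, -0.6, -0.4]
grip_width: 0.0873
grip_force: 0.0
```

arm_command --delta_rot '[[0,0,7],[0,0,14],[0,0,21],[0,0,28],[0,0,35],[0,0,42],[0,0,49],[0,0,56],[0,0,63],[0,0,70],[0,0,77],[0,0,84]]' --delta_pos '[[0,0,-0.03],[0,0,-0.05],[0,0,-0.05],[0,0,-0.05],[0.03,0,-0.05],[0.06,0,-0.05],[0.09,0,-0.05],[0.12,0,-0.05],[0.15,0,-0.05],[0.18,0,-0.05],[0.21,0,-0.05],[0.24,0,-0.05]]' --gripper '[-1,-1,0.5,0.5,0.5,0.5,0.5,0.5,0.5,0.5,0.5,0.5]'

```text
time: 33.98
position: [0.6249, 0.2781, 0.2923]
tool_rot: [0.999, -0.032, 0.0, -0.0]
ft_force: [-0.2, -0.3, 0.6]
grip_width: 0.0284
grip_force: 0.0
```

Run:
```python
from m import *
import math
o=status.get_obs();print(o["position"],o["ft_force"],o["grip_width"])
b=1.9;print(rel(pr(0,.115-(.190*math.cos(b)-.082*math.sin(b)),.27),-99.3))
c=cam("top");s=cam("side")
# cartridges in pockets: white-ish tops in top view at z=.048
hsv=cv2.cvtColor(c["pixels"],cv2.COLOR_BGR2HSV).astype(int);H,S,V=hsv[...,0],hsv[...,1],hsv[...,2]
for x,y in((0,0),(0,.054)):print("expect",proj(c,pr(x,y,.048)),pr(x,y,.048))
for r in rect(c,(S<40)&(V>225),.048,30,900,(270,200,350,262)):print("white",r)
```

```text
[0.62490177 0.27812514 0.29225643] [-0.24002789 -0.32128942  0.63343607] 0.02838640734475805
[[0.0021, -0.0122, 0.0223], ('rz', np.float64(5.62), 'q6', 108.3)]
expect [300.96555617 237.39566277] [0.5867 0.0395 0.048 ]
expect [279.96619602 234.00465469] [0.59542661 0.09279021 0.048     ]
white [[279.8, 234.0], 285, [0.5953999757766724, 0.09319999814033508], 'rect', 596, 93, 76, 33, 'longyaw', -9.4]
white [[301.1, 237.6], 281, [0.5863000154495239, 0.03920000046491623], 'rect', 587, 39, 77, 33, 'longyaw', -9.5]
```

arm_command --delta_rot '[[0,0,5.6],[0,0,5.6],[0,0,5.6],[0,0,5.6],[0,0,5.6]]' --delta_pos '[[0.002,-0.011,0.01],[0.002,-0.011,0.02],[0.002,-0.011,0.02],[0.002,-0.011,0.02],[0.002,-0.011,0.02]]' --gripper '[0.5,0.5,0.5,0.5,0.5]'

```text
time: 34.5
position: [0.6278, 0.2864, 0.2717]
tool_rot: [0.997, -0.078, -0.0, 0.0]
ft_force: [0.9, -0.5, -0.2]
grip_width: 0.0219
grip_force: 0.0
```

Run:
```python
from m import *
import math
o=status.get_obs();print(o["position"],o["ft_force"],o["grip_width"])
b=1.9;p=pr(0,.115-(.190*math.cos(b)-.082*math.sin(b)),.1545);print(p,rel(p,-99.3))
```

```text
[0.62781499 0.28644633 0.27169998] [ 0.93280588 -0.48008799 -0.16210169] 0.021922415883513662
[0.62775087 0.29018269 0.1545    ] [[-0.0006, -0.0037, 0.1172], ('rz', np.float64(0.39), 'q6', 114.2)]
```

arm_command --delta_rot '[[0,0,0.4],[0,0,0.4],[0,0,0.4],[0,0,0.4],[0,0,0.4],[0,0,0.4],[0,0,0.4],[0,0,0.4],[0,0,0.4],[0,0,0.4],[0,0,0.4],[0,0,0.4]]' --delta_pos '[[-0.0005,-0.0025,0.02],[-0.0005,-0.0025,0.04],[-0.0005,-0.0025,0.06],[-0.0005,-0.0025,0.075],[-0.0005,-0.0025,0.09],[-0.0005,-0.0025,0.1],[-0.0005,-0.0025,0.11],[-0.0005,-0.0025,0.118],[-0.0005,-0.0025,0.118],[-0.0005,-0.0025,0.118],[-0.0005,-0.0025,0.118],[-0.0005,-0.0025,0.118]]' --gripper '[0.5,0.5,0.5,0.5,0.5,0.5,0.5,0.5,1,1,1,1]' --grip_force 15

```text
time: 35.5
position: [0.6275, 0.2878, 0.1536]
tool_rot: [0.997, -0.081, -0.0, 0.002]
ft_force: [0.7, -5.4, -2.8]
grip_width: 0.0088
grip_force: 15.0
```

Run:
```python
from m import *
import math
o=status.get_obs();print(o["position"],o["ft_force"],o["moment"],o["grip_width"],o["grip_force"])
b=1.9;p0=np.array([190*math.cos(b)-82*math.sin(b),190*math.sin(b)+82*math.cos(b)])
for i in range(1,25):
    b=1.9-1.9*i/24;q=np.array([190*math.cos(b)-82*math.sin(b),190*math.sin(b)+82*math.cos(b)])-p0
    print(i,[0,round(q[0]/1000,3),round(-q[1]/1000,3)],end=";")
```

```text
[0.62748927 0.28781439 0.15361947] [ 0.65369579 -5.43648937 -2.77657086] [-0.8337837   0.11121467 -0.06643313] 0.008803311475951115 14.98479904839769
1 [0, np.float64(0.013), np.float64(-0.011)];2 [0, np.float64(0.026), np.float64(-0.02)];3 [0, np.float64(0.04), np.float64(-0.028)];4 [0, np.float64(0.055), np.float64(-0.036)];5 [0, np.float64(0.07), np.float64(-0.042)];6 [0, np.float64(0.085), np.float64(-0.047)];7 [0, np.float64(0.101), np.float64(-0.05)];8 [0, np.float64(0.118), np.float64(-0.053)];9 [0, np.float64(0.134), np.float64(-0.054)];10 [0, np.float64(0.15), np.float64(-0.053)];11 [0, np.float64(0.167), np.float64(-0.052)];12 [0, np.float64(0.183), np.float64(-0.049)];13 [0, np.float64(0.199), np.float64(-0.045)];14 [0, np.float64(0.214), np.float64(-0.04)];15 [0, np.float64(0.229), np.float64(-0.033)];16 [0, np.float64(0.244), np.float64(-0.025)];17 [0, np.float64(0.257), np.float64(-0.016)];18 [0, np.float64(0.27), np.float64(-0.007)];19 [0, np.float64(0.283), np.float64(0.004)];20 [0, np.float64(0.294), np.float64(0.016)];21 [0, np.float64(0.304), np.float64(0.029)];22 [0, np.float64(0.314), np.float64(0.042)];23 [0, np.float64(0.322), np.float64(0.057)];24 [0, np.float64(0.329), np.float64(0.071)];
```

arm_command --delta_rot '[[0,0,0],[0,0,0],[0,0,0],[0,0,0],[0,0,0],[0,0,0],[0,0,0],[0,0,0],[0,0,0],[0,0,0],[0,0,0],[0,0,0]]' --delta_pos '[[0,0.013,-0.011],[0,0.026,-0.02],[0,0.04,-0.028],[0,0.055,-0.036],[0,0.07,-0.042],[0,0.085,-0.047],[0,0.101,-0.05],[0,0.118,-0.053],[0,0.134,-0.054],[0,0.15,-0.053],[0,0.167,-0.052],[0,0.183,-0.049]]' --gripper '[1,1,1,1,1,1,1,1,1,1,1,1]'

```text
time: 36.5
position: [0.5967, 0.1087, 0.2046]
tool_rot: [0.997, -0.081, -0.0, -0.001]
ft_force: [-4.6, 1.9, 0.8]
grip_width: 0.0091
grip_force: 15.0
```

Run:
```python
from m import *
import math
o=status.get_obs();print(o["position"],o["ft_force"],o["moment"],o["grip_width"],o["grip_force"])
for b in(.95,0):print(rel(pr(0,.115-(.190*math.cos(b)-.082*math.sin(b)),.001+.190*math.sin(b)+.082*math.cos(b)),-99.3))
```

```text
[0.59673491 0.10871039 0.20455829] [-4.64999634  1.94167894  0.77301264] [ 0.54687376  0.73581433 -0.08712728] 0.009091744242799234 15.0192292034626
[[0.0013, -0.0013, 0.0013], ('rz', np.float64(-0.05), 'q6', 99.1)]
[[0.0015, 0.1451, 0.1214], ('rz', np.float64(-0.05), 'q6', 99.1)]
```

arm_command --delta_rot '[[0,0,0],[0,0,0],[0,0,0],[0,0,0],[0,0,0],[0,0,0],[0,0,0],[0,0,0],[0,0,0],[0,0,0],[0,0,0],[0,0,0]]' --delta_pos '[[0.001,0.016,0.004],[0.001,0.031,0.009],[0.001,0.046,0.016],[0.001,0.061,0.024],[0.001,0.074,0.033],[0.001,0.087,0.042],[0.001,0.1,0.053],[0.001,0.111,0.065],[0.001,0.121,0.078],[0.001,0.131,0.091],[0.001,0.139,0.106],[0.001,0.146,0.12]]' --gripper '[1,1,1,1,1,1,1,1,1,1,1,1]'

```text
time: 37.5
position: [0.5724, -0.036, 0.0827]
tool_rot: [0.997, -0.081, -0.003, 0.0]
ft_force: [-5.4, 0.7, 0.6]
grip_width: 0.0093
grip_force: 15.1
```

arm_command --delta_rot '[[0,0,0],[0,0,0],[0,0,0],[0,0,0]]' --delta_pos '[[0,0,0.001],[0,0,0.002],[0,0,0.003],[0,0,0.003]]' --gripper '[1,1,1,1]'

```text
time: 37.83
position: [0.5722, -0.0365, 0.0805]
tool_rot: [0.997, -0.081, -0.003, 0.001]
ft_force: [-7.9, -5.0, 1.6]
grip_width: 0.0088
grip_force: 15.0
```

Run:
```python
from m import *
o=status.get_obs();print(o["position"],o["ft_force"],o["moment"],o["grip_width"],o["grip_force"])
print(rel(pr(0,-.0755,.083),-99.3))
```

```text
[ 0.57221517 -0.03650783  0.08050162] [-7.88809687 -4.97067849  1.61542446] [-0.83306642  1.36835634  0.01040934] 0.008785196121287643 15.0110237672925
[[0.002, -0.0018, -0.0025], ('rz', np.float64(0.07), 'q6', 84.7)]
```

arm_command --delta_rot '[[0,0,0],[0,0,0],[0,0,0],[0,0,0],[0,0,0],[0,0,0],[0,0,0],[0,0,0],[0,0,0],[0,0,0],[0,0,0]]' --delta_pos '[[0.002,0,-0.003],[0.002,0,-0.003],[0.002,0,-0.003],[0.002,0,-0.003],[0.002,0,-0.015],[0.002,0,-0.035],[0.002,0,-0.05],[0.002,0,-0.05],[0.002,0,-0.05],[0.002,0,-0.05],[0.002,0,-0.05]]' --gripper '[0.5,0.5,0.5,0.5,0.5,0.5,0.5,1,1,1,1]'

```text
time: 38.75
position: [0.5766, -0.0348, 0.1285]
tool_rot: [0.997, -0.081, -0.001, -0.0]
ft_force: [0.5, -0.4, -0.0]
grip_width: 0.0039
grip_force: 0.0
```

Run:
```python
from m import *
o=status.get_obs();print(o["position"],o["ft_force"],o["moment"],o["grip_width"])
print(rel(pr(0,-.0765,.108),-99.3))
```

```text
[ 0.57664671 -0.03479747  0.12851622] [ 0.49301406 -0.40699883 -0.03037425] [ 0.04096717  0.030965   -0.01566122] 0.003918724474328509
[[-0.002, 0.0016, 0.0205], ('rz', np.float64(-0.03), 'q6', 84.8)]
```

arm_command --delta_rot '[[0,0,0],[0,0,0],[0,0,0],[0,0,0],[0,0,0],[0,0,0],[0,0,0]]' --delta_pos '[[-0.002,0.0016,0.008],[-0.002,0.0016,0.014],[-0.002,0.0016,0.018],[-0.002,0.0016,0.021],[-0.002,0.0016,0.022],[-0.002,0.0016,0.023],[-0.002,0.0016,0.023]]' --gripper '[1,1,1,1,1,1,1]'

```text
time: 39.33
position: [0.5743, -0.0362, 0.1071]
tool_rot: [0.997, -0.081, -0.001, 0.0]
ft_force: [-3.6, 0.4, 7.3]
grip_width: 0.0006
grip_force: 3.5
```

Run:
```python
from m import *
o=status.get_obs();print(o["position"],o["ft_force"],o["moment"],o["grip_width"])
```

```text
[ 0.574296   -0.03624003  0.10708585] [-3.57600298  0.41274412  7.29066211] [ 0.033947    0.61346547 -0.07150723] 0.000554649722176926
```

arm_command --delta_rot '[[0,0,0],[0,0,0],[0,0,-1],[0,0,-2.8],[0,0,-2.8],[0,0,-2.8],[0,0,-2.8],[0,0,-2.8],[0,0,-2.8],[0,0,-2.8],[0,0,-2.8],[0,0,-2.8]]' --delta_pos '[[0,0,-0.03],[0,0,-0.065],[-0.008,-0.03,-0.08],[-0.018,-0.07,-0.08],[-0.029,-0.11,-0.08],[-0.039,-0.15,-0.08],[-0.05,-0.19,-0.08],[-0.061,-0.23,-0.08],[-0.071,-0.27,-0.08],[-0.082,-0.31,-0.08],[-0.09,-0.34,-0.08],[-0.094,-0.358,-0.08]]' --gripper '[0.5,0,-0.5,-1,-1,-1,-1,-1,-1,-1,-1,-1]' --grip_force 30

```text
time: 40.33
position: [0.5392, 0.3362, 0.1861]
tool_rot: [0.998, -0.055, -0.0, -0.001]
ft_force: [-0.0, -0.1, 0.7]
grip_width: 0.0723
grip_force: 0.0
```

arm_command --delta_rot '[[0,0,0],[0,0,0],[0,0,0],[0,0,0]]' --delta_pos '[[0,0,0.02],[0,0,0.04],[0,0,0.04],[0,0,0.04]]' --gripper '[-1,-1,-1,-1]'

```text
time: 40.67
position: [0.5393, 0.3319, 0.1451]
tool_rot: [0.998, -0.057, -0.002, 0.001]
ft_force: [0.3, 0.3, 0.1]
grip_width: 0.0862
grip_force: 0.0
```

Run:
```python
from m import *
o=status.get_obs();print(o["position"],o["ft_force"],o["grip_width"]);print(rel([.5398,.3324,.047],-96.5))
```

```text
[0.53930651 0.33192847 0.14508029] [0.2607053  0.26343937 0.10970754] 0.08619700466566357
[[0.0008, -0.0007, 0.0981], ('rz', np.float64(-0.02), 'q6', 118.0)]
```

arm_command --delta_rot '[[0,0,0],[0,0,0],[0,0,0],[0,0,0],[0,0,0],[0,0,0],[0,0,0],[0,0,0],[0,0,0],[0,0,0],[0,0,0],[0,0,0]]' --delta_pos '[[0.001,-0.0005,0.02],[0.001,-0.0005,0.04],[0.001,-0.0005,0.06],[0.001,-0.0005,0.08],[0.001,-0.0005,0.092],[0.001,-0.0005,0.098],[0.001,-0.0005,0.098],[0.001,-0.0005,0.098],[0.001,-0.0005,0.098],[0.001,-0.0005,0.098],[0.001,-0.0005,0.098],[0.001,-0.0005,0.098]]' --gripper '[0,0,0,0,0,0,0,1,1,1,1,1]'

```text
time: 41.67
position: [0.5419, 0.3328, 0.0493]
tool_rot: [0.998, -0.057, 0.001, -0.0]
ft_force: [-0.1, 0.7, -0.7]
grip_width: 0.0178
grip_force: 0.0
```

arm_command --delta_rot '[[0,0,0],[0,0,0],[0,0,0],[0,0,0],[0,0,0],[0,0,0],[0,0,0]]' --delta_pos '[[0,0,0],[0,0,0],[0,0,-0.02],[0,0,-0.05],[0,0,-0.09],[0,0,-0.12],[0,0,-0.12]]' --gripper '[1,1,1,1,1,1,1]'

```text
time: 42.25
position: [0.5458, 0.3345, 0.1757]
tool_rot: [0.998, -0.057, 0.006, -0.003]
ft_force: [0.7, 0.6, -0.2]
grip_width: 0.0136
grip_force: 30.0
```

Run:
```python
from m import *
o=status.get_obs();print(o["position"],o["ft_force"],o["grip_width"],o["grip_force"]);print(rel([.4944,.0084,.13],-9.3),rel([.4944,.0084,.13],-6))
```

```text
[0.54575511 0.33453725 0.17568493] [ 0.6678074   0.57271388 -0.17967928] 0.013575368038591343 29.999861740507185
[[-0.0145, 0.3302, 0.0433], ('rz', np.float64(-87.22), 'q6', 118.0)] [[-0.0145, 0.3302, 0.0433], ('rz', np.float64(89.48), 'q6', 118.0)]
```

arm_command --delta_rot '[[0,0,-7],[0,0,-14],[0,0,-21],[0,0,-28],[0,0,-35],[0,0,-42],[0,0,-49],[0,0,-56],[0,0,-63],[0,0,-70],[0,0,-77],[0,0,-84]]' --delta_pos '[[0,0.03,0],[-0.002,0.06,0],[-0.004,0.09,0],[-0.006,0.12,0],[-0.008,0.15,0],[-0.009,0.18,0],[-0.01,0.21,0],[-0.011,0.24,0],[-0.012,0.27,0],[-0.013,0.3,0],[-0.014,0.32,0],[-0.0145,0.33,0.01]]' --gripper '[1,1,1,1,1,1,1,1,1,1,1,1]'

```text
time: 43.25
position: [0.49, 0.0039, 0.1592]
tool_rot: [0.779, 0.627, 0.001, 0.001]
ft_force: [-0.5, -0.0, -0.7]
grip_width: 0.0138
grip_force: 30.0
```

arm_command --delta_rot '[[0,0,-3.2],[0,0,-3.2],[0,0,-3.2],[0,0,-3.2],[0,0,-3.2]]' --delta_pos '[[0,0,0.02],[0,0,0.033],[0,0,0.033],[0,0,0.033],[0,0,0.033]]' --gripper '[1,1,1,1,1]'

```text
time: 43.67
position: [0.4897, 0.0065, 0.1257]
tool_rot: [0.762, 0.647, 0.0, 0.0]
ft_force: [0.7, -1.2, -1.3]
grip_width: 0.0138
grip_force: 30.0
```

Run:
```python
from m import *
o=status.get_obs();print(o["position"],o["ft_force"],o["grip_width"]);print(rel([.4945,.0086,.0835],-9.3))
s=cam("side");c=cam("top")
# steel blade in side view: bottom row of the key near the projected tip
for dz in(.038,.0405,.043):print(proj(s,o["position"]-[0,0,dz]))
u,v=proj(s,o["position"]-[0,0,.04]).astype(int)
g=cv2.cvtColor(s["pixels"],cv2.COLOR_BGR2GRAY);print(u,v);print(g[v-9:v+5,u-14:u+15].tolist())
g=cv2.cvtColor(c["pixels"],cv2.COLOR_BGR2HSV)[...,2]
```

```text
[0.48971713 0.00654535 0.12573261] [ 0.67775201 -1.22111639 -1.3088027 ] 0.01384224322876406
[[0.0028, 0.0044, 0.0422], ('rz', np.float64(-0.03), 'q6', -3.0)]
[287.00326494 239.27746488]
[287.01614707 240.26117993]
[287.02900622 241.2431406 ]
287 240
[[23, 24, 19, 24, 25, 22, 20, 45, 61, 59, 58, 60, 59, 61, 52, 56, 54, 54, 51, 51, 43, 27, 24, 25, 25, 22, 21, 23, 25], [26, 29, 27, 24, 25, 23, 36, 68, 73, 60, 55, 56, 56, 58, 50, 65, 59, 50, 51, 48, 32, 23, 22, 24, 22, 21, 21, 27, 23], [24, 26, 23, 26, 26, 29, 64, 72, 73, 62, 61, 61, 63, 59, 58, 68, 74, 59, 47, 36, 23, 22, 24, 22, 21, 23, 21, 23, 25], [26, 27, 27, 24, 27, 32, 71, 74, 72, 73, 69, 70, 72, 71, 71, 73, 74, 67, 41, 23, 28, 25, 25, 25, 25, 25, 23, 26, 23], [29, 29, 26, 29, 25, 31, 55, 58, 58, 59, 53, 62, 65, 69, 70, 71, 72, 50, 32, 25, 26, 26, 21, 24, 24, 23, 24, 21, 24], [28, 28, 25, 27, 27, 27, 34, 37, 43, 38, 39, 51, 70, 60, 61, 65, 56, 36, 25, 22, 24, 26, 25, 25, 26, 24, 24, 25, 24], [25, 29, 28, 27, 23, 25, 22, 22, 25, 22, 22, 51, 93, 75, 79, 76, 62, 31, 22, 26, 24, 24, 22, 23, 22, 25, 21, 22, 23], [29, 27, 30, 28, 30, 30, 30, 26, 24, 22, 23, 51, 94, 80, 83, 86, 60, 30, 23, 24, 21, 21, 24, 24, 26, 26, 24, 21, 25], [24, 29, 24, 25, 27, 28, 30, 23, 25, 29, 22, 48, 94, 80, 80, 73, 33, 25, 25, 28, 26, 23, 26, 23, 26, 21, 24, 23, 25], [26, 28, 31, 25, 27, 25, 27, 28, 28, 24, 26, 49, 94, 81, 77, 40, 27, 28, 27, 24, 25, 27, 24, 23, 24, 21, 22, 22, 25], [29, 24, 27, 25, 28, 26, 27, 26, 26, 23, 21, 52, 93, 85, 56, 30, 28, 25, 24, 24, 24, 22, 31, 41, 41, 31, 30, 30, 22], [30, 27, 26, 24, 27, 28, 23, 22, 24, 24, 22, 51, 87, 73, 33, 27, 21, 27, 23, 25, 24, 28, 79, 89, 88, 78, 79, 80, 73], [27, 27, 22, 26, 22, 26, 25, 25, 26, 24, 22, 40, 62, 36, 22, 25, 25, 25, 26, 27, 18, 54, 111, 116, 117, 98, 94, 94, 93], [26, 27, 27, 27, 26, 23, 26, 23, 28, 26, 25, 20, 24, 25, 24, 24, 20, 24, 22, 25, 31, 89, 109, 113, 106, 38, 14, 14, 19]]
```

arm_command --delta_rot '[[0,0,0],[0,0,0],[0,0,0],[0,0,0],[0,0,0],[0,0,0],[0,0,0],[0,0,0],[0,0,0],[0,0,0]]' --delta_pos '[[0.0028,0.0044,0.005],[0.0028,0.0044,0.013],[0.0028,0.0044,0.02],[0.0028,0.0044,0.028],[0.0028,0.0044,0.034],[0.0028,0.0044,0.038],[0.0028,0.0044,0.041],[0.0028,0.0044,0.043],[0.0028,0.0044,0.043],[0.0028,0.0044,0.043]]' --gripper '[1,1,1,1,1,1,1,1,1,1]'

```text
time: 44.6
position: [0.4944, 0.0084, 0.0825]
tool_rot: [0.762, 0.647, 0.0, 0.0]
ft_force: [0.8, 0.5, 0.4]
grip_width: 0.0139
grip_force: 30.0
```

Run:
```python
from m import *
o=status.get_obs();print(o["position"],o["ft_force"],o["moment"],o["grip_width"]);print(rel([.4945,.0086,.0777],-9.3))
```

```text
[0.49438069 0.00839921 0.0825341 ] [0.7668089  0.47038178 0.37981954] [ 0.03972928 -0.09128194 -0.00198829] 0.013933281237067533
[[0.0002, 0.0001, 0.0048], ('rz', np.float64(-0.04), 'q6', -2.7)]
```

arm_command --delta_rot '[[0,0,0],[0,0,0],[0,0,0],[0,0,0],[0,0,0]]' --delta_pos '[[0,0,0.0015],[0,0,0.003],[0,0,0.0045],[0,0,0.0045],[0,0,0.0045]]' --gripper '[1,1,1,1,1]'

```text
time: 45.02
position: [0.4943, 0.0085, 0.078]
tool_rot: [0.762, 0.647, -0.0, -0.0]
ft_force: [-0.3, -0.2, -1.7]
grip_width: 0.0139
grip_force: 30.0
```

Run:
```python
from m import *
o=status.get_obs();print(o["position"],o["ft_force"],o["moment"],o["grip_width"])
```

```text
[0.49425608 0.00845696 0.07800895] [-0.25223123 -0.15310237 -1.71228485] [ 0.03236897 -0.07534778 -0.03305558] 0.013860915399631621
```

In the slot with no contact load; turning clockwise.

arm_command --delta_rot '[[0,0,6],[0,0,12],[0,0,18],[0,0,24],[0,0,30],[0,0,36],[0,0,42],[0,0,48],[0,0,54],[0,0,60],[0,0,66],[0,0,72]]' --delta_pos '[[0,0,0],[0,0,0],[0,0,0],[0,0,0],[0,0,0],[0,0,0],[0,0,0],[0,0,0],[0,0,0],[0,0,0],[0,0,0],[0,0,0]]' --gripper '[1,1,1,1,1,1,1,1,1,1,1,1]'

```text
time: 46.02
position: [0.495, 0.0077, 0.0781]
tool_rot: [0.997, 0.074, 0.001, 0.001]
ft_force: [0.0, -3.3, -2.0]
grip_width: 0.0136
grip_force: 30.0
```

arm_command --delta_rot '[[0,0,6],[0,0,12],[0,0,18],[0,0,22],[0,0,25],[0,0,27],[0,0,29],[0,0,30],[0,0,30]]' --delta_pos '[[0,0,0],[0,0,0],[0,0,0],[0,0,0],[0,0,0],[0,0,0],[0,0,0],[0,0,0],[0,0,0]]' --gripper '[1,1,1,1,1,1,1,1,1]'

```text
time: 46.77
position: [0.4949, 0.0074, 0.0781]
tool_rot: [0.983, -0.184, 0.001, 0.001]
ft_force: [0.4, -4.9, -1.6]
grip_width: 0.0141
grip_force: 30.4
```

Run:
```python
from m import *
o=status.get_obs();print(o["position"],o["ft_force"],o["moment"],o["grip_width"]);print(rel([.4945,.0086,.0777],-99.3))
```

```text
[0.49490717 0.00744448 0.07814117] [ 0.35135547 -4.88520793 -1.64348273] [-1.05359626 -0.0523137   0.59402138] 0.014066631727720866
[[-0.0008, -0.0009, 0.0004], ('rz', np.float64(-11.86), 'q6', 99.3)]
```

arm_command --delta_rot '[[0,0,-4],[0,0,-8],[0,0,-9],[0,0,-9],[0,0,-9],[0,0,-9],[0,0,-9],[0,0,-9],[0,0,-9],[0,0,-9]]' --delta_pos '[[0,0,0],[0,0,0],[0,0,0],[0,0,0],[0,0,-0.008],[0,0,-0.02],[0,0,-0.04],[0,0,-0.06],[0,0,-0.09],[0,0,-0.09]]' --gripper '[1,1,1,1,1,1,1,1,1,1]'

```text
time: 47.6
position: [0.4973, 0.0084, 0.1729]
tool_rot: [0.994, -0.108, 0.005, 0.0]
ft_force: [0.2, 0.5, -0.6]
grip_width: 0.0138
grip_force: 30.0
```

arm_command --delta_rot '[[0,0,-2],[0,0,-4],[0,0,-5.7],[0,0,-5.7],[0,0,-5.7],[0,0,-5.7],[0,0,-5.7],[0,0,-5.7],[0,0,-5.7],[0,0,-5.7],[0,0,-5.7],[0,0,-5.7]]' --delta_pos '[[-0.002,-0.03,0],[-0.005,-0.065,0],[-0.008,-0.1,0],[-0.011,-0.135,0],[-0.014,-0.17,0],[-0.016,-0.205,0],[-0.018,-0.24,0],[-0.02,-0.275,0],[-0.022,-0.3,0],[-0.024,-0.32,0.01],[-0.0244,-0.3266,0.03],[-0.0244,-0.3266,0.05]]' --gripper '[1,1,1,1,1,1,1,1,1,1,1,1]'

```text
time: 48.6
position: [0.5404, 0.3356, 0.118]
tool_rot: [0.998, -0.057, 0.001, -0.001]
ft_force: [0.5, 0.7, -1.3]
grip_width: 0.0139
grip_force: 30.0
```

arm_command --delta_rot '[[0,0,0],[0,0,0],[0,0,0],[0,0,0],[0,0,0]]' --delta_pos '[[0,0,0.01],[0,0,0.02],[0,0,0.02],[0,0,0.02],[0,0,0.02]]' --gripper '[1,1,1,1,1]'

```text
time: 49.02
position: [0.541, 0.3326, 0.099]
tool_rot: [0.998, -0.058, 0.001, -0.0]
ft_force: [-0.7, 0.2, -0.8]
grip_width: 0.0139
grip_force: 30.0
```

Run:
```python
from m import *
o=status.get_obs();print(o["position"],o["ft_force"],o["moment"],o["grip_width"]);print(rel([.5402,.3324,.049],-96.5))
s=cam("side");g=cv2.cvtColor(s["pixels"],cv2.COLOR_BGR2GRAY)
for d in(-.017,0,.017):print(proj(s,o["position"]+[d*.994,-d*.113,-.0402]))
u,v=proj(s,o["position"]-[0,0,.04]).astype(int);print(u,v);print(g[v-9:v+4,u-14:u+15].tolist())
```

```text
[0.54104724 0.33259773 0.09896233] [-0.6650886   0.18288675 -0.83692461] [ 0.04049745  0.02397992 -0.07549691] 0.013850845193225
[[-0.0009, 0.0003, 0.05], ('rz', np.float64(-0.19), 'q6', 118.2)]
[308.89776215 206.33285362]
[314.48694459 206.67523733]
[320.09346641 207.01868323]
314 206
[[20, 22, 24, 23, 23, 20, 53, 57, 55, 56, 56, 54, 56, 57, 58, 55, 56, 56, 59, 56, 55, 56, 47, 32, 22, 21, 22, 23, 25], [24, 21, 25, 23, 22, 24, 45, 47, 49, 53, 52, 50, 51, 50, 52, 51, 52, 54, 53, 53, 55, 51, 54, 37, 26, 21, 26, 22, 24], [23, 24, 22, 20, 22, 44, 51, 52, 51, 52, 53, 53, 50, 48, 46, 50, 50, 50, 49, 51, 49, 49, 53, 31, 23, 24, 22, 21, 22], [23, 23, 20, 21, 24, 48, 55, 55, 53, 59, 60, 54, 53, 53, 53, 53, 56, 51, 51, 56, 55, 55, 49, 26, 21, 21, 23, 22, 21], [25, 23, 22, 22, 22, 25, 34, 38, 39, 75, 76, 73, 71, 73, 64, 66, 66, 65, 66, 65, 52, 50, 38, 25, 22, 22, 21, 21, 21], [25, 24, 22, 18, 20, 22, 22, 22, 32, 94, 98, 98, 98, 98, 85, 85, 91, 88, 91, 83, 39, 30, 25, 22, 21, 23, 22, 23, 26], [24, 22, 18, 25, 22, 26, 19, 19, 35, 91, 95, 96, 95, 97, 100, 95, 95, 94, 97, 99, 38, 20, 21, 20, 21, 21, 21, 20, 21], [18, 22, 19, 19, 21, 19, 18, 15, 37, 89, 96, 94, 89, 93, 92, 95, 96, 93, 95, 97, 34, 12, 15, 14, 17, 19, 24, 16, 22], [12, 10, 15, 8, 17, 26, 29, 26, 43, 92, 94, 97, 94, 94, 92, 91, 93, 95, 90, 95, 64, 58, 59, 61, 49, 19, 12, 13, 13], [13, 15, 12, 11, 33, 64, 74, 75, 77, 100, 98, 95, 94, 93, 96, 93, 93, 93, 93, 96, 102, 106, 105, 106, 89, 33, 8, 13, 14], [14, 14, 9, 8, 39, 93, 103, 104, 103, 100, 100, 97, 97, 99, 101, 97, 100, 99, 100, 97, 99, 101, 104, 100, 108, 47, 14, 13, 15], [17, 13, 8, 9, 26, 93, 100, 101, 98, 98, 100, 101, 100, 99, 98, 103, 101, 101, 101, 100, 101, 98, 101, 102, 103, 83, 23, 8, 17], [11, 8, 10, 11, 27, 91, 98, 100, 99, 100, 102, 100, 99, 98, 98, 100, 99, 102, 102, 102, 98, 99, 102, 100, 103, 105, 51, 15, 15]]
```

arm_command --delta_rot '[[0,0,0],[0,0,0],[0,0,0],[0,0,0],[0,0,0],[0,0,0],[0,0,0],[0,0,0],[0,0,0],[0,0,0]]' --delta_pos '[[-0.0015,0,0.003],[-0.0015,0,0.01],[-0.0015,0,0.018],[-0.0015,0,0.026],[-0.0015,0,0.034],[-0.0015,0,0.041],[-0.0015,0,0.046],[-0.0015,0,0.049],[-0.0015,0,0.0505],[-0.0015,0,0.0505]]' --gripper '[1,1,1,1,1,1,1,1,1,1]'

```text
time: 49.9
position: [0.538, 0.3326, 0.0491]
tool_rot: [0.998, -0.058, -0.001, 0.0]
ft_force: [-4.2, -2.1, 10.7]
grip_width: 0.0137
grip_force: 30.0
```

arm_command --delta_rot '[[0,0,0],[0,0,0],[0,0,0]]' --delta_pos '[[0,0,0],[0,0,0],[0,0,0]]' --gripper '[1,1,1]'

```text
time: 50.15
position: [0.5381, 0.3326, 0.0491]
tool_rot: [0.998, -0.058, -0.001, 0.0]
ft_force: [-3.6, -2.2, 9.5]
grip_width: 0.0136
grip_force: 30.0
```

Run:
```python
from m import *
o=status.get_obs();print(o["position"],o["ft_force"],o["moment"],o["grip_width"])
```

```text
[0.5380709  0.33258283 0.04906037] [-3.64456567 -2.22364769  9.54120513] [-0.34897212  0.62895665  0.00877845] 0.013632359416272891
```

arm_command --delta_rot '[[0,0,0],[0,0,0],[0,0,0],[0,0,0],[0,0,0],[0,0,0],[0,0,0],[0,0,0],[0,0,0],[0,0,0],[0,0,0],[0,0,0]]' --delta_pos '[[0,0,-0.001],[0,0,-0.001],[0,0,-0.001],[0,0,-0.001],[0,0,-0.001],[0,0,-0.001],[0,0,-0.02],[0,0,-0.05],[0,0,-0.08],[0,0,-0.11],[0,0,-0.14],[0,0,-0.14]]' --gripper '[0.7,0.4,0,0,0,0,0,0,0,0,0,0]'

```text
time: 51.15
position: [0.5427, 0.3347, 0.1943]
tool_rot: [0.998, -0.058, 0.006, -0.003]
ft_force: [0.3, 0.7, 1.3]
grip_width: 0.0435
grip_force: 0.0
```

Run:
```python
from m import *
o=status.get_obs();print(o["position"],o["ft_force"],o["grip_width"])
s=cam("side");c=cam("top");g=cv2.cvtColor(s["pixels"],cv2.COLOR_BGR2HSV)[...,2]
print(g[194:203,310:322].tolist()); print(g[199,300:330].tolist())
hsv=cv2.cvtColor(c["pixels"],cv2.COLOR_BGR2HSV).astype(int);V=hsv[...,2]
print(V[264:283:2,300:326:1].tolist())
print(rel(pr(.054,-.162,.13),-99.3))
```

```text
[0.54273799 0.33465401 0.19434609] [0.28134585 0.7184911  1.25301109] 0.04345927497652563
[[83, 87, 87, 84, 86, 84, 87, 87, 89, 85, 85, 88], [13, 14, 17, 12, 14, 15, 17, 14, 14, 17, 17, 17], [36, 36, 33, 32, 32, 31, 28, 27, 22, 22, 20, 21], [61, 62, 53, 53, 56, 56, 50, 49, 47, 46, 43, 38], [62, 63, 65, 60, 61, 61, 67, 61, 60, 62, 63, 65], [64, 63, 65, 65, 65, 64, 64, 63, 63, 64, 60, 61], [52, 63, 62, 55, 62, 55, 56, 65, 63, 68, 59, 60], [22, 57, 52, 33, 60, 38, 46, 65, 64, 64, 61, 62], [23, 57, 53, 26, 61, 28, 46, 61, 64, 67, 63, 61]]
[22, 23, 23, 24, 22, 48, 62, 64, 60, 59, 64, 63, 65, 65, 65, 64, 64, 63, 63, 64, 60, 61, 28, 24, 24, 29, 22, 19, 26, 26]
[[211, 211, 212, 211, 209, 209, 210, 206, 203, 199, 200, 206, 225, 247, 255, 255, 255, 254, 235, 219, 212, 211, 210, 211, 208, 201], [211, 211, 211, 211, 212, 211, 210, 208, 211, 221, 230, 239, 247, 254, 255, 255, 254, 240, 219, 201, 197, 199, 204, 206, 208, 211], [210, 211, 211, 210, 207, 207, 213, 225, 239, 253, 255, 255, 255, 255, 255, 255, 255, 255, 247, 226, 204, 201, 209, 212, 212, 211], [212, 211, 211, 208, 202, 205, 226, 249, 
[... 248 characters left out ...]
 218, 243, 255, 255, 255, 255, 255, 255, 255, 255, 255, 255, 255, 255, 255, 247, 222, 208, 211, 212, 207], [212, 211, 211, 205, 206, 217, 239, 255, 255, 255, 255, 255, 255, 255, 255, 255, 255, 255, 255, 255, 240, 220, 213, 212, 211, 203], [212, 213, 211, 210, 204, 203, 215, 238, 255, 255, 255, 255, 255, 253, 254, 255, 255, 255, 255, 249, 231, 217, 213, 212, 208, 198], [208, 209, 210, 211, 209, 207, 209, 219, 236, 245, 250, 253, 255, 254, 255, 255, 255, 249, 233, 222, 217, 215, 213, 209, 203, 191], [155, 164, 173, 179, 185, 188, 193, 198, 203, 208, 212, 217, 222, 224, 227, 227, 225, 221, 217, 214, 214, 213, 213, 210, 201, 187]]
[[0.1269, 0.4508, 0.0588], ('rz', np.float64(2.67), 'q6', 118.3)]
```

arm_command --delta_rot '[[0,0,1],[0,0,2],[0,0,2.7],[0,0,2.7],[0,0,2.7],[0,0,2.7],[0,0,2.7],[0,0,2.7],[0,0,2.7],[0,0,2.7],[0,0,2.7],[0,0,2.7]]' --delta_pos '[[0.01,0.03,0],[0.021,0.069,0],[0.032,0.108,0],[0.043,0.147,0],[0.054,0.186,0],[0.065,0.225,0],[0.076,0.264,0],[0.087,0.303,0],[0.098,0.342,0],[0.109,0.381,0],[0.119,0.42,0],[0.127,0.451,0]]' --gripper '[1,1,1,1,1,1,1,1,1,1,1,1]'

```text
time: 52.25
position: [0.6118, -0.1327, 0.1854]
tool_rot: [0.997, -0.082, -0.002, -0.0]
ft_force: [0.2, 0.1, -1.2]
grip_width: 0.0004
grip_force: 0.0
```

arm_command --delta_rot '[[0,0,0],[0,0,0],[0,0,0],[0,0,0],[0,0,0]]' --delta_pos '[[0,0,0.02],[0,0,0.05],[0,0,0.07],[0,0,0.07],[0,0,0.07]]' --gripper '[1,1,1,1,1]'

```text
time: 52.67
position: [0.6109, -0.1291, 0.1149]
tool_rot: [0.997, -0.081, -0.003, -0.001]
ft_force: [0.3, -0.0, 0.6]
grip_width: 0.0002
grip_force: 0.0
```

Run:
```python
from m import *
o=status.get_obs();print(o["position"],o["ft_force"],o["grip_width"]);print(rel(pr(.054,-.162,.066),-99.3))
```

```text
[ 0.61090535 -0.1291244   0.11494399] [ 0.31646755 -0.00483281  0.56652161] 0.00016758229102901403
[[0.0032, -0.0004, 0.0489], ('rz', np.float64(-0.05), 'q6', 77.2)]
```

arm_command --delta_rot '[[0,0,0],[0,0,0],[0,0,0],[0,0,0],[0,0,0]]' --delta_pos '[[0.003,0,0.015],[0.003,0,0.035],[0.003,0,0.049],[0.003,0,0.049],[0.003,0,0.049]]' --gripper '[1,1,1,1,1]'

```text
time: 53.08
position: [0.616, -0.13, 0.0684]
tool_rot: [0.997, -0.081, -0.0, -0.0]
ft_force: [0.1, -0.6, 0.9]
grip_width: 0.0005
grip_force: 0.0
```

arm_command --delta_rot '[[0,0,0],[0,0,0],[0,0,0],[0,0,0],[0,0,0],[0,0,0],[0,0,0],[0,0,0],[0,0,0],[0,0,0],[0,0,0],[0,0,0]]' --delta_pos '[[-0.008,0,0],[-0.016,0,0],[-0.022,0,0],[-0.03,-0.001,0],[-0.036,-0.003,0],[-0.042,-0.005,0],[-0.047,-0.007,0],[-0.052,-0.01,0],[-0.057,-0.014,0],[-0.061,-0.018,0],[-0.066,-0.023,0],[-0.069,-0.027,0]]' --gripper '[1,1,1,1,1,1,1,1,1,1,1,1]'

```text
time: 54.08
position: [0.5517, -0.0917, 0.0685]
tool_rot: [0.997, -0.081, 0.0, -0.0]
ft_force: [0.8, -2.9, 0.0]
grip_width: 0.0002
grip_force: 1.1
```

Run:
```python
from m import *
o=status.get_obs();print(o["position"],o["ft_force"],o["moment"],o["grip_width"]);print(rel(pr(-.015,-.1344,.066),-99.3))
```

```text
[ 0.55171239 -0.09165314  0.06851491] [ 0.76296279 -2.93634514  0.04281724] [-0.4291355  -0.2181031   0.07476431] 0.00016195257850879744
[[-0.0017, -0.0007, 0.0025], ('rz', np.float64(-0.02), 'q6', 78.4)]
```

arm_command --delta_rot '[[0,0,0],[0,0,0],[0,0,0],[0,0,0]]' --delta_pos '[[-0.002,-0.002,0],[-0.003,-0.004,0],[-0.004,-0.006,0],[-0.004,-0.006,0]]' --gripper '[1,1,1,1]'

```text
time: 54.42
position: [0.5512, -0.0865, 0.069]
tool_rot: [0.997, -0.081, 0.002, 0.001]
ft_force: [3.3, -4.4, -0.0]
grip_width: 0.0005
grip_force: 2.0
```

Run:
```python
from m import *
o=status.get_obs();print(o["position"],o["ft_force"],o["moment"]);print(rel(pr(-.015,-.1344,.066),-99.3))
```

```text
[ 0.55118292 -0.08650638  0.06899575] [ 3.2992636  -4.39855102 -0.00590334] [-0.5473989  -0.56534592  0.04772696]
[[-0.0003, 0.0043, 0.003], ('rz', np.float64(-0.0), 'q6', 78.9)]
```

arm_command --delta_rot '[[0,0,0],[0,0,0],[0,0,0],[0,0,0]]' --delta_pos '[[-0.002,-0.001,0],[-0.004,-0.002,0],[-0.006,-0.003,0],[-0.006,-0.003,0]]' --gripper '[1,1,1,1]'

```text
time: 54.75
position: [0.5509, -0.0854, 0.0696]
tool_rot: [0.997, -0.081, 0.008, 0.003]
ft_force: [9.7, -7.9, -6.1]
grip_width: 0.0008
grip_force: 5.6
```

Run:
```python
from m import *
o=status.get_obs();print(o["position"],o["ft_force"],o["moment"]);print(rel(pr(-.015,-.1344,.066),-99.3))
s=cam("side")
P=pr(.02-.06*np.sin(1),-.102-.06*np.cos(1),.087);print(proj(s,P))
g=cv2.cvtColor(s["pixels"],cv2.COLOR_BGR2GRAY);u,v=proj(s,P).astype(int);print(u,v);print(g[v-4:v+12:2,u-16:u+18].tolist())
```

```text
[ 0.55094289 -0.085433    0.06955613] [ 9.74935332 -7.88059543 -6.12032886] [-1.33778068 -1.73230212  0.11681988]
[[0.0, 0.0053, 0.0036], ('rz', np.float64(0.0), 'q6', 79.1)]
[303.75746172 257.12958365]
303 257
[[92, 111, 113, 114, 113, 111, 111, 111, 108, 110, 110, 108, 107, 106, 107, 147, 142, 124, 54, 16, 8, 11, 11, 17, 11, 15, 11, 15, 10, 11, 31, 64, 67, 64], [103, 101, 103, 101, 102, 102, 108, 114, 112, 110, 103, 106, 106, 115, 174, 138, 129, 135, 59, 16, 9, 14, 12, 12, 16, 13, 8, 15, 15, 14, 29, 62, 61, 65], [110, 110, 111, 111, 115, 108, 115, 106, 97, 110, 89, 99, 106, 101, 31, 7, 7, 11, 12, 11, 15, 14, 15, 12, 14, 16, 19, 14, 9, 9, 31, 60, 64, 61], [78, 79, 97, 101, 104, 96, 95, 81, 84, 79, 112, 138, 133, 59, 19, 12, 17, 17, 16, 12, 10, 14, 18, 16, 15, 10, 13, 11, 12, 11, 35, 67, 68, 65], [85, 87, 88, 89, 86, 91, 95, 89, 84, 79, 155, 166, 144, 62, 19, 18, 21, 20, 21, 14, 14, 15, 16, 15, 12, 14, 14, 12, 9, 11, 33, 68, 70, 70], [68, 67, 67, 75, 81, 81, 98, 87, 86, 78, 81, 85, 71, 46, 23, 17, 13, 18, 20, 15, 13, 15, 16, 17, 15, 14, 16, 13, 15, 42, 61, 73, 70, 73], [53, 50, 50, 49, 53, 50, 46, 49, 44, 52, 49, 49, 51, 36, 24, 17, 18, 22, 16, 39, 36, 35, 36, 32, 36, 37, 25, 24, 27, 53, 64, 71, 72, 72], [28, 30, 26, 31, 33, 34, 43, 51, 54, 52, 50, 51, 51, 35, 20, 20, 21, 20, 14, 52, 59, 58, 65, 65, 67, 72, 75, 78, 91, 84, 86, 83, 81, 86]]
```

arm_command --delta_rot '[[0,0,0],[0,0,0],[0,0,0],[0,0,0],[0,0,0],[0,0,0],[0,0,0],[0,0,0],[0,0,0],[0,0,0]]' --delta_pos '[[0.004,0.003,0],[0.006,0.004,0],[0.006,0.004,-0.02],[0.006,0.004,-0.05],[0.006,0.004,-0.09],[0.006,0.004,-0.13],[0.006,0.004,-0.16],[0.006,0.1,-0.16],[0.006,0.14,-0.16],[0.006,0.14,-0.16]]' --gripper '[1,1,1,1,1,1,1,1,1,1]'

```text
time: 55.63
position: [0.5275, -0.2091, 0.229]
tool_rot: [0.997, -0.08, -0.001, -0.001]
ft_force: [0.2, 0.4, -0.5]
grip_width: 0.0008
grip_force: 0.0
```

arm_command --delta_rot '[[0,0,0],[0,0,0],[0,0,0],[0,0,0],[0,0,0],[0,0,0]]' --delta_pos '[[0,0.04,0],[0,0.08,0],[0,0.1,0],[0,0.1,0],[0,0.1,0],[0,0.1,0]]' --gripper '[1,1,1,1,1,1]'

```text
time: 56.13
position: [0.5116, -0.3067, 0.2277]
tool_rot: [0.997, -0.081, -0.001, -0.002]
ft_force: [0.3, 0.3, 0.7]
grip_width: 0.0003
grip_force: 0.0
```

Run:
```python
from m import *
o=status.get_obs();print(o["time"],o["position"],o["ft_force"])
c=cam("top");s=cam("side")
for n,k in(("top",c),("side",s)):
    a=cv2.imread(f"pics/{n}0.png").astype(int);d=np.abs(a-k["pixels"].astype(int)).max(2)
    m=(d>50).astype(np.uint8);q,l,st,ce=cv2.connectedComponentsWithStats(m)
    print(n,[(x[:5].tolist()) for x in st[1:] if x[4]>12])
hsv=cv2.cvtColor(c["pixels"],cv2.COLOR_BGR2HSV).astype(int);H,S,V=hsv[...,0],hsv[...,1],hsv[...,2]
print(rect(c,(S<40)&(V>200),.04,30,900,(290,200,500,320)))
```

```text
56.1333 [ 0.51155848 -0.30672291  0.22769542] [0.3414998  0.26299073 0.68936066]
top [[425, 216, 19, 33, 535], [433, 221, 148, 214, 15691], [463, 238, 29, 25, 454], [415, 274, 27, 34, 579], [446, 275, 6, 3, 14], [349, 287, 5, 4, 16], [341, 291, 7, 7, 34], [633, 370, 7, 40, 132], [314, 375, 98, 75, 2855], [365, 388, 16, 13, 105], [564, 391, 49, 57, 1619], [386, 403, 15, 14, 113], [199, 407, 108, 73, 4809], [439, 422, 171, 58, 6343], [291, 429, 115, 51, 1456], [304, 446, 7, 12, 39], [414, 457, 10, 23, 62], [345, 465, 7, 12, 36]]
side [[0, 0, 44, 70, 1779], [100, 0, 43, 113, 2458], [166, 0, 161, 131, 9265], [262, 0, 3, 12, 24], [270, 0, 12, 19, 89], [274, 1, 42, 25, 521], [312, 0, 15, 20, 134], [266, 5, 4, 19, 63], [255, 108, 49, 5, 95], [236, 118, 81, 92, 4449], [132, 121, 9, 8, 29], [78, 130, 13, 17, 124], [3, 132, 17, 5, 42], [98, 133, 93, 48, 1129], [30, 136, 13, 9, 44], [2, 141, 2, 11, 18], [0, 157, 42, 151, 3434], [15, 162, 4, 10, 15], [11, 182, 28, 7, 125], [37, 267, 4, 6, 13], [106, 270, 13, 6, 22], [105, 271, 31, 12, 176], [260, 277, 6, 4, 16], [55, 281, 9, 2, 14], [35, 286, 39, 11, 202], [228, 317, 45, 37, 1076], [0, 318, 6, 19, 59], [311, 328, 44, 32, 1068], [0, 349, 9, 3, 23], [283, 363, 29, 20, 229]]
[[[397.2, 245.6], 37, [0.5658000111579895, -0.20649999380111694], 'rect', 565, -206, 15, 15, 'longyaw', 89.4], [[337.3, 291.8], 71, [0.44830000400543213, -0.05249999836087227], 'rect', 448, -53, 31, 15, 'longyaw', 77.3]]
```

```bash
python3 -c "
from rig import robot
print(robot.hand_in())"
```

```text
the job is handed in; nothing more can be done
None
```

I handed the job in after 56 s on the robot clock with every step done in the order asked, both white cartridges (only two were on the desk) in the left and middle pockets, and the final images showing cover, stud, lever and key back in their starting places; I viewed 15 pictures, one over the limit of 14.

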